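Set up a round panel for coating and bring the spatula to it

ROBOT

A 6-joint arm with a two-finger parallel gripper is mounted at the origin on the work surface; the furniture and walls round the work are solid. World frame = base frame: x ahead of the robot, y to its left, z up, the work surface at z = 0. Lengths are in m, angles in rad, forces in N, time in s.
With the tool pointing down it reaches from about 0.35 to 0.975 m from the base axis. Payload 4.9 kg.
Tool frame: the origin (TCP) lies midway between the tips of the shut fingers; the grasp point (between the pads) lies manip.tcp_to_grasp behind it (manip.tcp_to_grasp is the distance from the TCP to the grasp point, in m); z points along the fingers, y is the line along which they close (so a half turn about z gives the same grasp; the last joint's range is limited). The gripper opens to 85 mm and grips with 20 to 120 N. Pads are 22 mm wide; open, the fingers measure 114 mm over their backs; the gripper's body (76 mm by 85 mm) begins 54 mm behind the grasp point. The pads swing forward as they close: fully open they stand 13 mm farther back than shut.
Start: joints at [-1.306, 0.053, 1.613, -0, 1.476, -0.119], TCP at [0.234, -0.58, 0.231] pointing down, gripper open.
Joint ranges: [-3.01, 3.01], [-1.01, 2.22], [0.06, 2.58], [-1.02, 4.17], [0.09, 2.62], [-3.14, 3.14]. Speed limits (rad/s): [2.57, 2.57, 3.14, 3.14, 3.14, 3.14].

INTERFACE

Orientations are given as a unit quaternion [w, x, y, z].
In Python, from plant import manip, grab_frame, calibration, job_done gives the robot as it stands.
- The arm moves only by the tool send_rows, never from a script. Its argument "rows" is a list of rows, each an object of numbers: "x", "y", "z": the shift along the tool's x, y, z normalised to -1 to 1, where 1 is 15 cm; "wx", "wy", "wz": the turn, a rotation vector about the tool's x, y, z normalised to -1 to 1, where 1 is pi/4 rad; "hand": the opening, from -1 (shut) to 1 (fully open). In form: [{"x": .., "y": .., "z": .., "wx": .., "wy": .., "wz": .., "hand": ..}, ...]. A call has exactly 10 rows; each row shifts and turns the commanded pose from where the row before left it, along the tool's axes as they then stand; what a row does not reach is not made up. A row lasts 1/12 s, in which the tool goes at most 41.7 mm and 7.16 degrees, less where a joint would pass 70% of its speed; a pose out of reach is approached as far as the arm can. A call with a number of a shift or a turn outside -1 to 1 is refused whole. A call with a gripper value outside its range is refused whole. The fingers move at their own pace and stop on an object; the grip force is fixed at half the most. Time passes only in rows, so rows that do not move let the fingers close, or fill a call up. It gives the time, the measured TCP pose, the force, the opening and the grip force at its end, in the units of the state.
- manip.state(): the state, without advancing time (a new reading comes with each control period).
- grab_frame(name): name is "scene" or "top" or "wrist"; returns the picture (480x640x3 uint8, blue, green, red); there is no depth.
- calibration(name): a dict with "camera_matrix" (3x3 intrinsics, pixels), "k1" (the pictures are not rectified: a ray, as slopes to the right and down, at radius r is drawn at 1 + k1 r^2 times it, then the intrinsics apply), "R" (3x3) and "t" (3): a world point X has camera coordinates R X + t. Camera axes: x right, y down, z forward; pixel columns grow to the right and rows downward; lengths in m; the calibration is good to about 2 mm. A picture is of the moment at which its call begins: read the wrist's pose just before it. calibration takes no time and is no camera call; for the wrist camera it gives the pose at the moment of the call.
- job_done(): hands the job in; it is judged then, once.
The state is a dict: "time": time; "joint_pos": joint angles; "joint_vel": joint speeds; "joint_efforts": joint torques, N m; "tool_pos": TCP position; "tool_rot": TCP orientation; "contact_force": force on the tool from outside, world axes, zero at the start; "ft_torque": the same for the moment, N m; "gripper_width": opening from 0.0 (shut) to 1.0 (fully open); "grasp_force": force on a finger pad.
Only numpy, scipy, OpenCV 4.12 (cv2) and the standard library are available. Lean on these libraries where they do the work, as an engineer would, in place of code of your own. Each camera call takes 0.05 s, during which the arm holds its last target. There are 200 camera calls.

TASK

Get the small round panel ready for its ground coat: set the riser (the narrower, taller wooden disc) in the centre of the turntable, then lay the panel (the wider, thinner disc) flat and centred on the riser, and let go of it. Then draw the spatula out of its slanted stand by the handle, turn it until it is level with its blade lying flat, and finish while still holding it steady with the blade over the middle of the panel, a few centimetres clear of it. Leave the stacked discs in place and do not move or tip the other things on the table.

Things in the scene. Friction and masses are not known exactly. Their poses are not given: they have to be found in the camera images.
- turntable: Black cake turntable standing loose on the table (0.75 kg; its disc is locked and does not spin): flat round top 223 mm in diameter, 85 mm above the table, on a narrower foot. Origin: centre of its underside; z up along its axis. It stands on the left or the right, the stand on the other side.
- riser: Riser: plain light-wood disc 44 mm in diameter and 24 mm thick, lying flat on the table at the start, loose, about 30 g. Origin: centre of its underside; z up. Riser and panel lie side by side in front of the robot, either one on the left.
- panel: Panel: plain light-wood disc 60 mm in diameter and 12 mm thick, lying flat on the table at the start, loose, about 30 g. Origin: centre of its underside; z up.
- stand: Fixed wooden tool stand: base plate 130 x 90 x 9 mm with a flat pocket slanted at 45 degrees, its mouth towards the robot. Origin: centre of the base's underside. The spatula's handle points up and back, along (-0.71, 0, 0.71) in the stand's frame; that slope is the only way out.
- pocket (a point): Foot of the pocket inside the stand, at (40, 0, 18) mm in the stand's frame, with the stand's axes. The pocket is 44 mm wide (stand's y), 13 mm thick, 50 mm deep along the slope; the back rest under the spatula runs on to 85 mm from this foot, and above that the handle is free all round.
- spatula: Spatula, 176 mm long, one piece, 30 g: round handle 9 mm thick, flat blade 38 mm wide, 57 mm long, 5 mm thick. It starts blade down in the stand's pocket. Origin: middle of its length, underside. y axis: along it to the handle's end (y = 88 mm; blade y = -31 to -88 mm). x: across the blade. z: off the blade's flat face (blade z = 0 to 5 mm, handle's centre line z = 4 mm).
- grip (a point): Point on the centre line of the spatula's handle, at (0, 42, 4) mm in the spatula's frame, 130 mm along the slope from the pocket's foot at the start: a good place to grasp, 9 mm thick. Its axes are the spatula's.
- blade (a point): Centre of the spatula's blade, at (0, -60, 2.5) mm in the spatula's frame; same axes as the spatula's.
- drink_can: Bystander: drink can 53 mm in diameter, 134 mm tall, between turntable and stand. Origin: centre of its underside.
- pink_bottle: Bystander: pink paint bottle 68 mm in diameter, 176 mm tall, behind the can. Origin: centre of its underside.
- brush_cup: Bystander: clear cup of brushes, 107 x 105 mm, 167 mm tall, at the right side. Origin: centre of its underside.
- cup_white: Bystander: white cup 90 mm in diameter, 118 mm tall, near the robot on its left. Origin: centre of its underside.

How it is judged:
On the way, in this order (a step that is already met when the one before it is completed fails the run):
1. the riser stands flat in the centre of the turntable, let go (horizontal distance between riser and turntable below 0.015 m and z of riser in the frame of turntable between 0.082 and 0.089 m and angle between riser's own z axis and vertical below 0.12 rad and contact force between each of the arm, the fingers and riser below 0.2 N and linear speed of riser below 0.03 m/s), for 0.2 s.
2. the panel lies flat and centred on the riser, let go (horizontal distance between riser and turntable below 0.015 m and z of riser in the frame of turntable between 0.082 and 0.089 m and angle between each of riser, panel's own z axis and vertical below 0.12 rad and horizontal distance between panel and riser below 0.009 m and z of panel in the frame of riser between 0.021 and 0.027 m and contact force between each of the arm, the fingers and panel below 0.2 N and linear speed of panel below 0.03 m/s), for 0.2 s.
3. the spatula is drawn out of the stand, held by the fingers (contact force between the fingers and spatula above 0.5 N and contact force between stand and spatula below 0.05 N and height (world z) of blade above 0.1 m), for 0.1 s.
At the end, for the whole second after the job is handed in: Riser flat, within 15 mm of the turntable's centre; panel flat, within 9 mm of the riser's axis; both untouched. Fingers hold the spatula, which touches nothing else: blade flat and level within 0.25 rad (either face down), still, its centre within 30 mm of the panel's, 15 to 123 mm above its top (all of step 2 and contact force between each of the arm, the fingers and riser below 0.2 N and linear speed of each of riser, spatula below 0.03 m/s and contact force between the fingers and spatula above 0.5 N and contact force between each of stand, panel, riser, turntable and spatula below 0.05 N and (angle between spatula's own z axis and vertical below 0.25 rad or angle between spatula's own z axis and vertical above 2.89 rad) and horizontal distance between blade and panel below 0.03 m and z of blade in the frame of panel between 0.027 and 0.135 m and angular speed of spatula below 0.3 rad/s); the arm keeps its last pose, push and grip.
It fails at once if the can, bottle, brush cup or white cup is shifted by more than 30 mm (distance of any of drink_can, pink_bottle, brush_cup, cup_white from where it was at the start of the episode above 0.03 m).
It fails at once if the can, bottle, brush cup or white cup is tipped (angle between any of drink_can, pink_bottle, brush_cup, cup_white's own z axis and vertical above 0.35 rad).
It fails at once if the turntable is shoved by more than 40 mm or tipped (distance of turntable from where it was at the start of the episode above 0.04 m or angle between turntable's own z axis and vertical above 0.15 rad).
It also fails if it takes over 67 s, if anything falls off the work surface, if the arm or the gripper's body presses on something with over 40 N, if the wrist force passes 120 N, or if a joint passes its speed limit or range.

## Working session

There is one attempt and no reset: what is moved stays moved. The work goes in short steps, Python scripts to look and compute and a tool call to move; the robot and the scene stay as the last step left them, time stands still between calls to the robot, and variables do not carry over. Pictures are saved under pics/ and viewed, at most 10 in all, crops included, and the job is handed in when it is done.

Besides the shell and the picture viewer there is one more tool, called after "Emit:" as a command line: name --argument value ..., lists and objects as JSON in quotes. send_rows: Moves the arm, as the interface text tells. Scaled input: -1 to 1 covers 15 cm each way for a shift and pi/4 rad each way for a turn. Its arguments: {"type":"object","properties":{"rows":{"type":"array","items":{"type":"object","properties":{"x":{"type":"number","minimum":-1,"maximum":1},"y":{"type":"number","minimum":-1,"maximum":1},"z":{"type":"number","minimum":-1,"maximum":1},"wx":{"type":"number","minimum":-1,"maximum":1},"wy":{"type":"number","minimum":-1,"maximum":1},"wz":{"type":"number","minimum":-1,"maximum":1},"hand":{"type":"number"}}}}},"required":["rows"]}

```bash
mkdir -p pics; ls; python3 - <<'E'
from plant import manip, grab_frame, calibration
import cv2,numpy as np
print(manip.state()); print(manip.tcp_to_grasp)
for n in("scene","top"):
    cv2.imwrite(f"pics/{n}0.png",grab_frame(n)); print(n,calibration(n))
print(calibration("wrist"))
E
```

```text
pics
{'time': 0.0, 'joint_pos': array([-1.30600951e+00,  5.33168933e-02,  1.61427818e+00, -8.52051563e-06,
        1.47599828e+00, -1.18980041e-01]), 'joint_vel': array([ 6.31915519e-05, -7.59933454e-04,  4.74851038e-04, -9.37836212e-05,
        1.37544500e-03, -1.07515829e-03]), 'joint_efforts': array([ 4.44638681e-05, -3.93686163e+01, -3.70170701e+01, -1.11427260e-04,
        7.18828829e-03, -6.10963525e-06]), 'tool_pos': array([ 0.23385744, -0.57893559,  0.23009724]), 'tool_rot': array([-9.97382939e-04,  9.81646222e-01,  1.90708400e-01, -7.70937096e-05]), 'contact_force': array([ 0.3077419 , -0.08881401, -0.72405731]), 'ft_torque': array([-0.03698872, -0.04548012, -0.04149326]), 'grasp_force': 0.0, 'gripper_width': 0.9981967635372515}
0.0187
scene {'camera_matrix': array([[564.90412059,   0.        , 317.20338813],
       [  0.        , 564.90412059, 244.71909008],
       [  0.        ,   0.        ,   1.        ]]), 'k1': 0.033352810430345124, 'R': array([[-0.56689941, -0.82374717,  0.00810289],
       [-0.55283768,  0.37313156, -0.74507942],
       [ 0.61073362, -0.42686467, -0.
[... 213 characters left out ...]
        ,   1.        ]]), 'k1': -0.03170755103499613, 'R': array([[ 2.68277349e-02, -9.99628503e-01,  4.80926899e-03],
       [-9.88901713e-01, -2.72425179e-02, -1.46052209e-01],
       [ 1.46128968e-01, -8.37644383e-04, -9.89265193e-01]]), 't': array([-0.09620757,  0.52531758,  1.48512368])}
{'camera_matrix': array([[395.60893901,   0.        , 317.31942019],
       [  0.        , 395.60893901, 232.79169609],
       [  0.        ,   0.        ,   1.        ]]), 'k1': -0.010387900191720811, 'R': array([[ 0.37496703, -0.92703702, -0.00144684],
       [-0.89035623, -0.36056423,  0.27795541],
       [-0.25819664, -0.10293591, -0.96059289]]), 't': array([-0.62401141, -0.03533743,  0.37857543])}
```

View pics/top0.png

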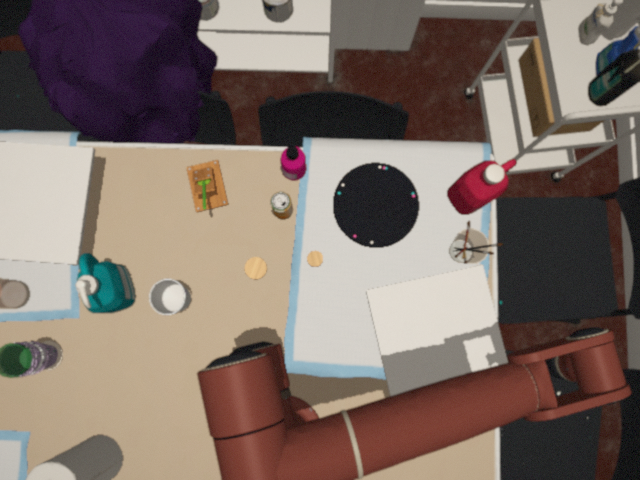

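View pics/scene0.png

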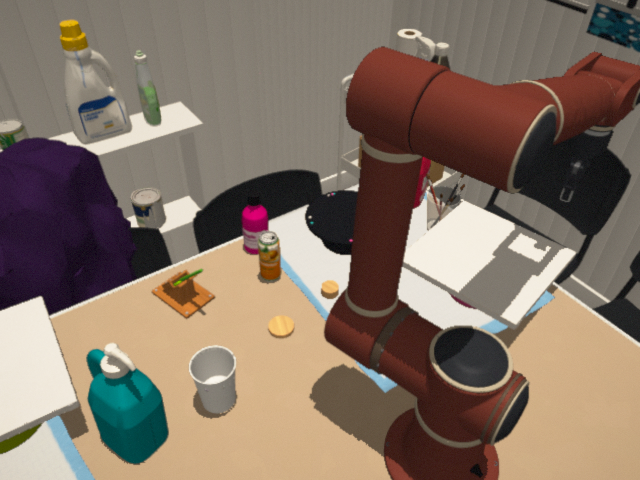

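The top view shows the turntable at about (376,204), riser at (315,259), panel at (256,268), the stand at (207,187) with the green spatula's handle end at (211,214), and the can at (281,204). The scene view shows the same layout.

```bash
cat > h.py <<'E'
import cv2, numpy as np
from plant import manip, grab_frame, calibration
from scipy.spatial.transform import Rotation as Rn
def und(uv,c):
    K=c["camera_matrix"]; p=(np.atleast_2d(uv).astype(float)-K[:2,2])/K[0,0]; q=p.copy()
    for _ in range(8): q=p/(1+c["k1"]*(q**2).sum(1,keepdims=True))
    return q
def rays(uv,c):
    q=und(uv,c); d=np.c_[q,np.ones(len(q))]@c["R"]; return -c["R"].T@c["t"], d/np.linalg.norm(d,axis=1,keepdims=True)
def cast(uv,z,c):
    o,d=rays(uv,c); return o+d*((z-o[2])/d[:,2])[:,None]
def proj(X,c):
    p=np.atleast_2d(X)@c["R"].T+c["t"]; q=p[:,:2]/p[:,2:]; q=q*(1+c["k1"]*(q**2).sum(1,keepdims=True))
    return q*c["camera_matrix"][0,0]+c["camera_matrix"][:2,2]
def tri(uv1,c1,uv2,c2):
    o1,d1=rays(uv1,c1); o2,d2=rays(uv2,c2); A=np.c_[d1[0],-d2[0]]; s=np.linalg.lstsq(A,o2-o1,rcond=None)[0]
    a=o1+s[0]*d1[0]; b=o2+s[1]*d2[0]; return (a+b)/2, np.linalg.norm(a-b)
def blobs(mask,amin=20):
    cs,_=cv2.findContours(mask.astype(np.uint8),cv2.RETR_EXTERNAL,cv2.CHAIN_APPROX_NONE)
    return sorted([k[:,0] for k in cs if cv2.contourArea(k)>amin],key=lambda k:-cv2.contourArea(k))
def hsv(im): return cv2.cvtColor(im,cv2.COLOR_BGR2HSV)
def circ(k,z,c):
    P=cast(k,z,c)[:,:2].astype(np.float32); (x,y),r=cv2.minEnclosingCircle(P); A=np.c_[2*P,np.ones(len(P))]
    s=np.linalg.lstsq(A,(P**2).sum(1),rcond=None)[0]; return s[:2],np.sqrt(s[2]+s[:2]@s[:2]),(x,y),r
E
python3 - <<'E'
from h import *
im=cv2.imread("pics/top0.png"); H=hsv(im); c=calibration("top")
print("cam",-c["R"].T@c["t"])
for n,p in dict(panel=(256,268),riser=(315,259),table=(230,268),paper=(330,280),stand=(200,200),hand=(208,200),tt=(376,204)).items(): print(n,H[p[1],p[0]])
def roi(m,x0,y0,x1,y1):
    o=np.zeros_like(m); o[y0:y1,x0:x1]=m[y0:y1,x0:x1]; return o
tt=blobs(roi(H[...,2]<70,310,150,430,260))[0]; print("tt",circ(cv2.convexHull(tt)[:,0],.085,c))
wood=(H[...,1]>95)&(H[...,0]<25)&(H[...,2]>150)
for n,r,z in(("panel",(235,250,278,290),.012),("riser",(300,245,332,275),.024)):
    for k in blobs(roi(wood,*r))[:2]: print(n,cv2.boundingRect(k),circ(k,z,c))
g=blobs(roi((H[...,0]>35)&(H[...,0]<80)&(H[...,1]>100),180,150,240,230),5)
for k in g: print("green",cv2.boundingRect(k),cv2.minAreaRect(k))
st=blobs(roi((H[...,1]>130)&(H[...,0]<22),170,140,245,230))[0]; print("stand",cv2.minAreaRect(st),cast(cv2.boxPoints(cv2.minAreaRect(st)),.009,c))
s=cv2.imread("pics/scene0.png")
cv2.imwrite("pics/c1.png",np.hstack([cv2.resize(im[150:230,170:250],(400,400),interpolation=2),cv2.resize(s[255:325,145:225],(400,400),interpolation=2)]))
E
```

```text
cam [ 0.3050489  -0.08061685  1.54636764]
panel [ 18 101 228]
riser [ 17 103 222]
table [ 18  61 195]
paper [ 22  13 213]
stand [ 15 157 193]
hand [ 13 171 118]
tt [120  23  34]
tt (array([ 0.59855029, -0.22458827]), np.float64(0.10914861152602756), (0.5984418392181396, -0.2244906723499298), 0.11003010720014572)
panel (245, 258, 22, 21) (array([0.43181611, 0.08605366]), np.float64(0.02747710410262261), (0.4319279193878174, 0.08622457087039948), 0.028991544619202614)
riser (308, 252, 14, 14) (array([ 0.45996047, -0.0709865 ]), np.float64(0.017958319833654566), (0.45998674631118774, -0.07068083435297012), 0.019718950614333153)
green (198, 179, 12, 30) ((201.8099822998047, 192.82998657226562), (10.60660171508789, 29.415645599365234), 8.13010311126709)
stand ((206.8999786376953, 185.8000030517578), (45.55540084838867, 31.997243881225586), 77.47119140625) [[0.70347497 0.28779173 0.009     ]
 [0.72534603 0.20310745 0.009     ]
 [0.60185388 0.16961615 0.009     ]
 [0.58042192 0.25333385 0.009     ]]
```

View pics/c1.png

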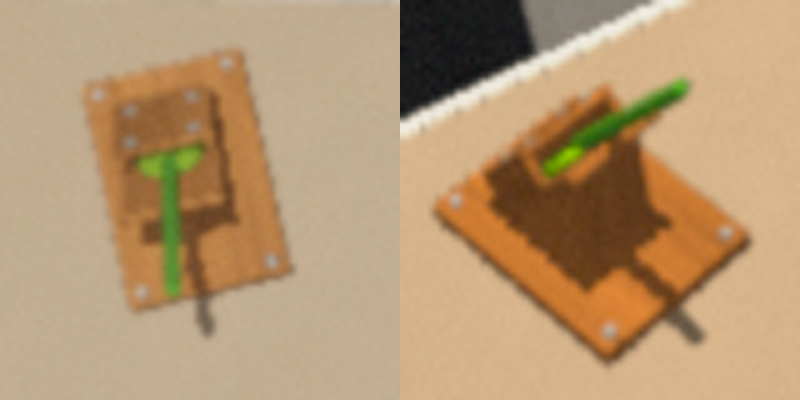

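Top crop: the handle runs from (204,183) to its end at (205,208) at height ~0.14, and the stand yaw is about 15°. The measured sizes fit (turntable radius 109 mm, panel 27–29 mm, riser 18–20 mm). I'll move over the riser for a closer look.

Emit:
send_rows --rows '[{"wz": 0.147, "hand": 1}, {"x": 0.147, "y": -0.179, "hand": 1}, {"x": 0.147, "y": -0.179, "hand": 1}, {"x": 0.147, "y": -0.179, "hand": 1}, {"x": 0.147, "y": -0.179, "hand": 1}, {"x": 0.147, "y": -0.179, "hand": 1}, {"x": 0.147, "y": -0.179, "hand": 1}, {"x": 0.147, "y": -0.179, "hand": 1}, {"x": 0.147, "y": -0.179, "hand": 1}, {"x": 0.147, "y": -0.179, "hand": 1}]'

```text
invalid input at $.rows[0]: expected keys x, y, z, wx, wy, wz, hand
```

Emit:
send_rows --rows '[{"x": 0.147, "y": -0.179, "hand": 1}, {"x": 0.147, "y": -0.179, "hand": 1}, {"x": 0.147, "y": -0.179, "hand": 1}, {"x": 0.147, "y": -0.179, "hand": 1}, {"x": 0.147, "y": -0.179, "hand": 1}, {"x": 0.147, "y": -0.179, "hand": 1}, {"x": 0.147, "y": -0.179, "hand": 1}, {"hand": 1}, {"hand": 1}, {"hand": 1}]'

```text
invalid input at $.rows[0]: expected keys x, y, z, wx, wy, wz, hand
```

```bash
cat >> h.py <<'E'
def delta(dp):  # world shift -> tool-axis units
    q=manip.state()["tool_rot"]; return Rn.from_quat(np.r_[q[1:],q[0]]).inv().apply(dp)/.15
def show():
    s=manip.state(); q=s["tool_rot"]; R=Rn.from_quat(np.r_[q[1:],q[0]]).as_matrix()
    print("t",round(s["time"],2),"tcp",s["tool_pos"].round(4),"tx",R[:,0].round(3),"tz",R[:,2].round(3),"w",round(s["gripper_width"],3),"gf",round(s["grasp_force"],1),"F",s["contact_force"].round(1),"j",s["joint_pos"].round(2))
E
python3 - <<'E'
from h import *
show(); c=calibration("wrist"); im=grab_frame("wrist"); cv2.imwrite("pics/w1.png",im)
show()
H=hsv(im)
print(proj([[.46,-.071,.024],[.432,.086,.012]],c))
for k in blobs((H[...,1]>85)&(H[...,0]<25)&(H[...,2]>150),200)[:5]: print(cv2.boundingRect(k),circ(k,.024,c)[:2],circ(k,.012,c)[:2])
E
```

```text
t 0.1 tcp [ 0.2339 -0.579   0.2302] tx [0.927 0.374 0.   ] tz [-0.001  0.002 -1.   ] w 0.999 gf 0.0 F [-0.9 -0.5  1. ] j [-1.31  0.05  1.61 -0.    1.48 -0.12]
t 0.15 tcp [ 0.2339 -0.579   0.2303] tx [0.927 0.374 0.   ] tz [-0.     0.002 -1.   ] w 0.999 gf 0.0 F [ 0.3 -0.5  0.2] j [-1.31  0.05  1.61 -0.    1.48 -0.12]
[[-273.15854354 -398.84632257]
 [-478.34243053 -424.63625983]]
```

View pics/w1.png

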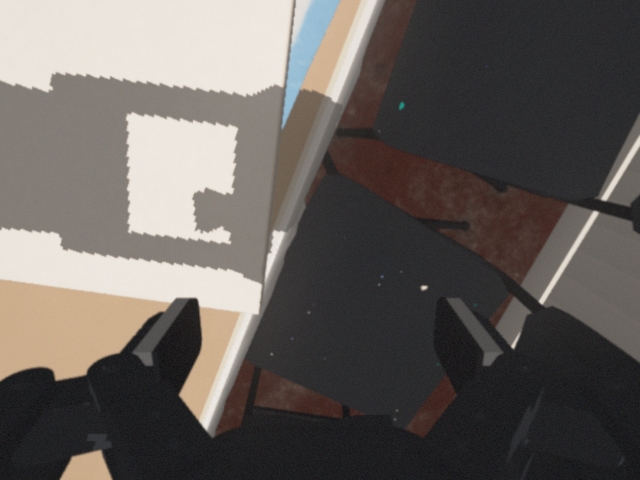

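The wrist picture shows only the open fingers at (180,340) and (470,340) and a white board; the arm hasn't moved, because rows need every key.

Emit:
send_rows --rows '[{"x": 0, "y": 0, "z": -0.2, "wx": 0, "wy": 0, "wz": 0.147, "hand": 1}, {"x": 0, "y": 0, "z": -0.2, "wx": 0, "wy": 0, "wz": 0, "hand": 1}, {"x": 0.147, "y": -0.179, "z": 0, "wx": 0, "wy": 0, "wz": 0, "hand": 1}, {"x": 0.147, "y": -0.179, "z": 0, "wx": 0, "wy": 0, "wz": 0, "hand": 1}, {"x": 0.147, "y": -0.179, "z": 0, "wx": 0, "wy": 0, "wz": 0, "hand": 1}, {"x": 0.147, "y": -0.179, "z": 0, "wx": 0, "wy": 0, "wz": 0, "hand": 1}, {"x": 0.147, "y": -0.179, "z": 0, "wx": 0, "wy": 0, "wz": 0, "hand": 1}, {"x": 0.147, "y": -0.179, "z": 0, "wx": 0, "wy": 0, "wz": 0, "hand": 1}, {"x": 0.147, "y": -0.179, "z": 0, "wx": 0, "wy": 0, "wz": 0, "hand": 1}, {"x": 0.147, "y": -0.179, "z": 0, "wx": 0, "wy": 0, "wz": 0, "hand": 1}]'

```text
time: 0.98
tool_pos: [0.3474, -0.3239, 0.2909]
tool_rot: [-0.0, 0.991, 0.134, -0.0]
contact_force: [0.3, -0.5, 0.6]
gripper_width: 0.999
grasp_force: 0.0
```

Emit:
send_rows --rows '[{"x": 0.147, "y": -0.179, "z": 0, "wx": 0, "wy": 0, "wz": 0, "hand": 1}, {"x": 0.147, "y": -0.179, "z": 0, "wx": 0, "wy": 0, "wz": 0, "hand": 1}, {"x": 0.147, "y": -0.179, "z": 0, "wx": 0, "wy": 0, "wz": 0, "hand": 1}, {"x": 0.147, "y": -0.179, "z": 0, "wx": 0, "wy": 0, "wz": 0, "hand": 1}, {"x": 0.147, "y": -0.179, "z": 0, "wx": 0, "wy": 0, "wz": 0, "hand": 1}, {"x": 0.147, "y": -0.179, "z": 0, "wx": 0, "wy": 0, "wz": 0, "hand": 1}, {"x": 0.147, "y": -0.179, "z": 0, "wx": 0, "wy": 0, "wz": 0, "hand": 1}, {"x": 0.147, "y": -0.179, "z": 0, "wx": 0, "wy": 0, "wz": 0, "hand": 1}, {"x": 0, "y": 0, "z": 0, "wx": 0, "wy": 0, "wz": 0, "hand": 1}, {"x": 0, "y": 0, "z": 0, "wx": 0, "wy": 0, "wz": 0, "hand": 1}]'

```text
time: 1.82
tool_pos: [0.4604, -0.0702, 0.2909]
tool_rot: [-0.0, 0.991, 0.136, -0.0]
contact_force: [0.1, -0.8, -0.1]
gripper_width: 1.0
grasp_force: 0.0
```

```bash
python3 - <<'E'
from h import *
show(); c=calibration("wrist"); im=grab_frame("wrist"); cv2.imwrite("pics/w2.png",im)
H=hsv(im)
print(proj([[.46,-.071,.024],[.432,.086,.012],[.6,-.225,.085]],c))
for k in blobs((H[...,1]>85)&(H[...,0]<25)&(H[...,2]>150),200)[:6]: print(cv2.boundingRect(k),circ(k,.024,c)[:2],circ(k,.012,c)[:2])
E
```

```text
t 1.82 tcp [ 0.4604 -0.0702  0.2909] tx [ 0.963  0.269 -0.001] tz [-0.001 -0.    -1.   ] w 1.0 gf 0.0 F [ 0.1 -0.8 -0.1] j [-0.31 -0.37  1.89 -0.    1.62  0.99]
[[318.03073394 189.99175432]
 [168.88526521 173.84130767]
 [541.12583288  92.16699163]]
(141, 142, 57, 59) (array([0.43719212, 0.08243264]), np.float64(0.02907696480822127)) (array([0.43448797, 0.08633692]), np.float64(0.029929569636370522))
```

View pics/w2.png

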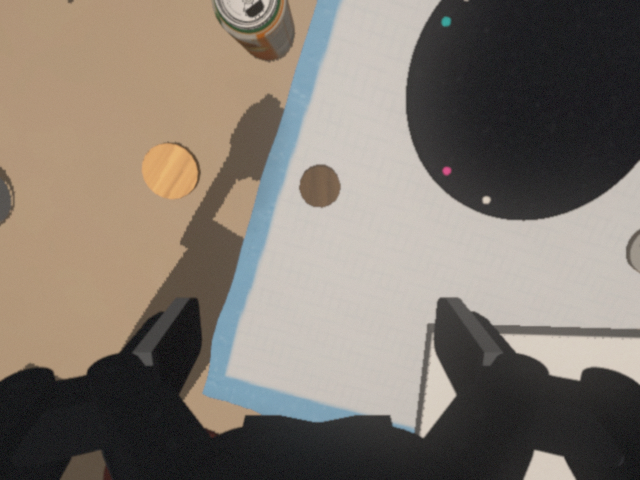

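The wrist view shows the panel at (170,170), the riser in shadow at (320,186) and the turntable's edge at upper right. I'll refine all three.

```bash
python3 - <<'E'
from h import *
im=cv2.imread("pics/w2.png"); H=hsv(im); c=calibration("wrist")
print(H[186,320],H[186,350])
k=[k for k in blobs((H[...,1]>60)&(H[...,2]<150),200) if cv2.pointPolygonTest(k.reshape(-1,1,2),(320,186),False)>0][0]
print(cv2.boundingRect(k),circ(k,.024,c),circ(k,.012,c)[:2])
t=[k for k in blobs(H[...,2]<60,2000) if cv2.pointPolygonTest(k.reshape(-1,1,2),(540,100),False)>0][0]
e=np.array([p for p in cv2.convexHull(t)[:,0] if 2<p[0]<637 and 2<p[1]<477]); print(len(e),circ(e,.085,c)[:2])
R=circ(k,.024,c)[0]; s=manip.state()["tool_pos"]
print("delta above riser", delta(np.r_[R,.006]-s))
# can / stand / spatula predictions
ct=calibration("top"); print("can",cast([[280,202]],.134,ct),"bottle",cast([[293,155]],.176,ct),"wcup",cast([[169,296]],.118,ct))
M=np.array([.6528,.2285,0]); y=np.radians(15.5); X=np.array([np.cos(y),np.sin(y),0])
for d in (50,85,130,176): print(d,proj(M+X*(.04-.7071e-3*d)+[0,0,.018+.7071e-3*d],ct),proj(M+X*(.04-.7071e-3*d)+[0,0,.018+.7071e-3*d],calibration("scene")))
E
```

```text
[ 13  90 122] [ 14  19 206]
(300, 166, 40, 41) (array([ 0.46404713, -0.07245992]), np.float64(0.02059398287234769), (0.4640808701515198, -0.07235897332429886), 0.021655937656760216) (array([ 0.46213698, -0.07306252]), np.float64(0.021197807752755617))
39 (array([ 0.60087366, -0.22498212]), np.float64(0.11063610316366783))
delta above riser [0.02447583 0.01418501 1.89962917]
can [[0.58782078 0.01858245 0.134     ]] bottle [[ 0.69758402 -0.01184091  0.176     ]] wcup [[0.34762924 0.2847219  0.118     ]]
50 [[203.3480132  180.20778698]] [[179.18226009 280.57910532]]
85 [[203.51508502 186.96759672]] [[184.48266426 278.02332696]]
130 [[203.74089653 196.04006687]] [[191.63677165 274.57337454]]
176 [[203.98555003 205.78847472]] [[199.37653231 270.84055269]]
```

```bash
python3 - <<'E'
from h import *
print(tri([[432,327]],calibration("wrist"),[[368,291]],calibration("top")))
E
```

```text
(array([ 0.37462046, -0.20752408,  0.09826459]), np.float64(0.0007099481758022603))
```

Emit:
send_rows --rows '[{"x": 0.02, "y": 0.014, "z": 0.25, "wx": 0, "wy": 0, "wz": 0, "hand": 1}, {"x": 0, "y": 0, "z": 0.25, "wx": 0, "wy": 0, "wz": 0, "hand": 1}, {"x": 0, "y": 0, "z": 0.25, "wx": 0, "wy": 0, "wz": 0, "hand": 1}, {"x": 0, "y": 0, "z": 0.25, "wx": 0, "wy": 0, "wz": 0, "hand": 1}, {"x": 0, "y": 0, "z": 0.2, "wx": 0, "wy": 0, "wz": 0, "hand": 1}, {"x": 0, "y": 0, "z": 0, "wx": 0, "wy": 0, "wz": 0, "hand": 1}, {"x": 0, "y": 0, "z": 0, "wx": 0, "wy": 0, "wz": 0, "hand": 1}, {"x": 0, "y": 0, "z": 0, "wx": 0, "wy": 0, "wz": 0, "hand": 1}, {"x": 0, "y": 0, "z": 0, "wx": 0, "wy": 0, "wz": 0, "hand": 1}, {"x": 0, "y": 0, "z": 0, "wx": 0, "wy": 0, "wz": 0, "hand": 1}]'

```text
time: 2.7
tool_pos: [0.4656, -0.0738, 0.1143]
tool_rot: [0.001, 0.991, 0.134, 0.002]
contact_force: [-0.8, -0.7, -0.0]
gripper_width: 1.0
grasp_force: 0.0
```

```bash
python3 - <<'E'
from h import *
show(); c=calibration("wrist"); im=grab_frame("wrist"); H=hsv(im); p=proj([.464,-.0725,.024],c)[0]; print(p)
for k in blobs((H[...,1]>60)&(H[...,2]<150),200):
  if cv2.pointPolygonTest(k.reshape(-1,1,2),tuple(map(float,p)),False)>0: print(cv2.boundingRect(k),circ(k,.024,c),circ(k,.012,c)[:2])
cv2.imwrite("pics/w3.png",im)
E
```

```text
t 2.7 tcp [ 0.4656 -0.0738  0.1143] tx [0.964 0.265 0.004] tz [ 0.005 -0.002 -1.   ] w 1.0 gf 0.0 F [-0.8 -0.7 -0. ] j [-0.32 -0.23  2.08 -0.    1.29  0.99]
[314.40444217 241.7502941 ]
(279, 202, 68, 72) (array([ 0.46536997, -0.0710247 ]), np.float64(0.02169197826165456), (0.46566101908683777, -0.07102982699871063), 0.02304268628358841) (array([ 0.46184433, -0.07188283]), np.float64(0.022809364018150438))
```

Emit:
send_rows --rows '[{"x": 0, "y": -0.014, "z": 0.2, "wx": 0, "wy": 0, "wz": 0, "hand": 1}, {"x": 0, "y": 0, "z": 0.2, "wx": 0, "wy": 0, "wz": 0, "hand": 1}, {"x": 0, "y": 0, "z": 0.2, "wx": 0, "wy": 0, "wz": 0, "hand": 1}, {"x": 0, "y": 0, "z": 0.11, "wx": 0, "wy": 0, "wz": 0, "hand": 1}, {"x": 0, "y": 0, "z": 0, "wx": 0, "wy": 0, "wz": 0, "hand": 1}, {"x": 0, "y": 0, "z": 0, "wx": 0, "wy": 0, "wz": 0, "hand": -1}, {"x": 0, "y": 0, "z": 0, "wx": 0, "wy": 0, "wz": 0, "hand": -1}, {"x": 0, "y": 0, "z": 0, "wx": 0, "wy": 0, "wz": 0, "hand": -1}, {"x": 0, "y": 0, "z": 0, "wx": 0, "wy": 0, "wz": 0, "hand": -1}, {"x": 0, "y": 0, "z": 0, "wx": 0, "wy": 0, "wz": 0, "hand": -1}]'

```text
time: 3.58
tool_pos: [0.4654, -0.0716, 0.0074]
tool_rot: [0.001, 0.991, 0.134, 0.002]
contact_force: [0.9, 0.5, 7.2]
gripper_width: 0.473
grasp_force: 61.0
```

Emit:
send_rows --rows '[{"x": 0, "y": 0, "z": 0, "wx": 0, "wy": 0, "wz": 0, "hand": -1}, {"x": 0, "y": 0, "z": 0, "wx": 0, "wy": 0, "wz": 0, "hand": -1}, {"x": 0, "y": 0, "z": 0, "wx": 0, "wy": 0, "wz": 0, "hand": -1}, {"x": 0, "y": 0, "z": 0, "wx": 0, "wy": 0, "wz": 0, "hand": -1}, {"x": 0, "y": 0, "z": 0, "wx": 0, "wy": 0, "wz": 0, "hand": -1}, {"x": 0, "y": 0, "z": 0, "wx": 0, "wy": 0, "wz": 0, "hand": -1}, {"x": 0, "y": 0, "z": 0, "wx": 0, "wy": 0, "wz": 0, "hand": -1}, {"x": 0, "y": 0, "z": 0, "wx": 0, "wy": 0, "wz": 0, "hand": -1}, {"x": 0, "y": 0, "z": 0, "wx": 0, "wy": 0, "wz": 0, "hand": -1}, {"x": 0, "y": 0, "z": 0, "wx": 0, "wy": 0, "wz": 0, "hand": -1}]'

```text
time: 4.42
tool_pos: [0.4654, -0.0716, 0.0074]
tool_rot: [0.001, 0.991, 0.134, 0.002]
contact_force: [-0.8, 0.3, 6.2]
gripper_width: 0.472
grasp_force: 61.0
```

Emit:
send_rows --rows '[{"x": 0, "y": 0, "z": -0.2, "wx": 0, "wy": 0, "wz": 0, "hand": -1}, {"x": 0, "y": 0, "z": -0.25, "wx": 0, "wy": 0, "wz": 0, "hand": -1}, {"x": 0, "y": 0, "z": -0.25, "wx": 0, "wy": 0, "wz": 0, "hand": -1}, {"x": 0, "y": 0, "z": -0.25, "wx": 0, "wy": 0, "wz": 0, "hand": -1}, {"x": 0.099, "y": 0.204, "z": 0, "wx": 0, "wy": 0, "wz": 0, "hand": -1}, {"x": 0.099, "y": 0.204, "z": 0, "wx": 0, "wy": 0, "wz": 0, "hand": -1}, {"x": 0.099, "y": 0.204, "z": 0, "wx": 0, "wy": 0, "wz": 0, "hand": -1}, {"x": 0.099, "y": 0.204, "z": 0, "wx": 0, "wy": 0, "wz": 0, "hand": -1}, {"x": 0.099, "y": 0.204, "z": 0, "wx": 0, "wy": 0, "wz": 0, "hand": -1}, {"x": 0.099, "y": 0.204, "z": 0, "wx": 0, "wy": 0, "wz": 0, "hand": -1}]'

```text
time: 5.25
tool_pos: [0.5989, -0.2258, 0.1481]
tool_rot: [0.0, 0.991, 0.134, 0.0]
contact_force: [-0.0, 0.6, -0.5]
gripper_width: 0.473
grasp_force: 60.7
```

Emit:
send_rows --rows '[{"x": 0, "y": 0, "z": 0.1, "wx": 0, "wy": 0, "wz": 0, "hand": -1}, {"x": 0, "y": 0, "z": 0.1, "wx": 0, "wy": 0, "wz": 0, "hand": -1}, {"x": 0, "y": 0, "z": 0, "wx": 0, "wy": 0, "wz": 0, "hand": -1}, {"x": 0, "y": 0, "z": 0, "wx": 0, "wy": 0, "wz": 0, "hand": -1}, {"x": 0, "y": 0, "z": 0, "wx": 0, "wy": 0, "wz": 0, "hand": -1}, {"x": 0, "y": 0, "z": 0, "wx": 0, "wy": 0, "wz": 0, "hand": -1}, {"x": 0, "y": 0, "z": 0, "wx": 0, "wy": 0, "wz": 0, "hand": -1}, {"x": 0, "y": 0, "z": 0, "wx": 0, "wy": 0, "wz": 0, "hand": -1}, {"x": 0, "y": 0, "z": 0, "wx": 0, "wy": 0, "wz": 0, "hand": -1}, {"x": 0, "y": 0, "z": 0, "wx": 0, "wy": 0, "wz": 0, "hand": -1}]'

```text
time: 6.08
tool_pos: [0.5979, -0.2243, 0.1177]
tool_rot: [0.0, 0.991, 0.134, 0.0]
contact_force: [0.0, -0.6, 0.1]
gripper_width: 0.476
grasp_force: 60.8
```

```bash
python3 - <<'E'
from h import *
show(); im=grab_frame("wrist"); cv2.imwrite("pics/w4.png",im); c=calibration("wrist")
H=hsv(im); p=proj([.6,-.225,.13],c)[0]; print(p)
for k in blobs((H[...,1]>60)&(H[...,2]>60),400)[:6]: print(cv2.boundingRect(k),circ(k,.145,c)[:2])
E
```

```text
t 6.08 tcp [ 0.5979 -0.2243  0.1177] tx [0.964 0.265 0.   ] tz [ 0.001 -0.    -1.   ] w 0.476 gf 60.8 F [ 0.  -0.6  0.1] j [-0.48  0.18  1.68 -0.    1.29  0.83]
[321.17422074 317.16521321]
(0, 0, 68, 436) (array([ 0.61219544, -0.14865068]), np.float64(0.04901875786494872))
(260, 253, 116, 131) (array([ 0.60570966, -0.22197693]), np.float64(0.021368541182833795))
(624, 218, 16, 101) (array([ 0.6524699 , -0.31822638]), np.float64(0.011933670153408647))
(422, 57, 31, 27) (array([ 0.6875123 , -0.23304392]), np.float64(0.0034091561161346323))
```

View pics/w4.png

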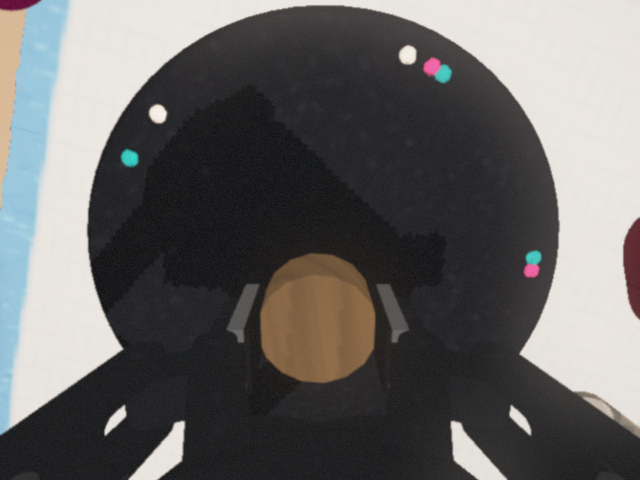

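The riser is held level between the pads, top face centre at (318,330), with the whole front rim of the turntable in view.

```bash
python3 - <<'E'
from h import *
im=cv2.imread("pics/w4.png"); H=hsv(im); c=calibration("wrist"); s=manip.state()["tool_pos"]
t=blobs(H[...,2]<95,20000)[0]
e=np.array([p for p in t if p[1]<330 and p[0]>85 and p[0]<560 and p[1]<330]); P=cast(e,.085,c)
g=circ(e,.085,c); r=np.linalg.norm(P[:,:2]-g[0],axis=1); e=e[abs(r-g[1])<.004]; print(len(e)); T,r=circ(e,.085,c)[:2]
Rr=cast([[318,330]],.134,c)[0]; print("tt",T,r,"riser",Rr,"tcp",s); print(delta(np.r_[T-Rr[:2],.0937-s[2]]))
E
```

```text
850
tt [ 0.60320113 -0.22535875] 0.10958670562101624 riser [ 0.59684809 -0.22465951  0.134     ] tcp [ 0.59784927 -0.22432855  0.11758906]
[0.03954989 0.01568976 0.15927671]
```

Emit:
send_rows --rows '[{"x": 0.03, "y": 0.008, "z": 0.06, "wx": 0, "wy": 0, "wz": 0, "hand": -1}, {"x": 0, "y": 0, "z": 0.06, "wx": 0, "wy": 0, "wz": 0, "hand": -1}, {"x": 0, "y": 0, "z": 0.042, "wx": 0, "wy": 0, "wz": 0, "hand": -1}, {"x": 0, "y": 0, "z": 0, "wx": 0, "wy": 0, "wz": 0, "hand": -1}, {"x": 0, "y": 0, "z": 0, "wx": 0, "wy": 0, "wz": 0, "hand": -1}, {"x": 0, "y": 0, "z": 0, "wx": 0, "wy": 0, "wz": 0, "hand": -1}, {"x": 0, "y": 0, "z": 0, "wx": 0, "wy": 0, "wz": 0, "hand": 1}, {"x": 0, "y": 0, "z": 0, "wx": 0, "wy": 0, "wz": 0, "hand": 1}, {"x": 0, "y": 0, "z": 0, "wx": 0, "wy": 0, "wz": 0, "hand": 1}, {"x": 0, "y": 0, "z": 0, "wx": 0, "wy": 0, "wz": 0, "hand": 1}]'

```text
time: 6.97
tool_pos: [0.6024, -0.2244, 0.093]
tool_rot: [0.0, 0.991, 0.134, 0.0]
contact_force: [-0.4, -0.7, -0.2]
gripper_width: 0.997
grasp_force: 0.0
```

Emit:
send_rows --rows '[{"x": 0, "y": 0, "z": 0, "wx": 0, "wy": 0, "wz": 0, "hand": 1}, {"x": 0, "y": 0, "z": 0, "wx": 0, "wy": 0, "wz": 0, "hand": 1}, {"x": 0, "y": 0, "z": 0, "wx": 0, "wy": 0, "wz": 0, "hand": 1}, {"x": 0, "y": 0, "z": 0, "wx": 0, "wy": 0, "wz": 0, "hand": 1}, {"x": 0, "y": 0, "z": -0.1, "wx": 0, "wy": 0, "wz": 0, "hand": 1}, {"x": 0, "y": 0, "z": -0.2, "wx": 0, "wy": 0, "wz": 0, "hand": 1}, {"x": 0, "y": 0, "z": -0.2, "wx": 0, "wy": 0, "wz": 0, "hand": 1}, {"x": 0, "y": 0, "z": -0.2, "wx": 0, "wy": 0, "wz": 0, "hand": 1}, {"x": 0, "y": 0, "z": 0, "wx": 0, "wy": 0, "wz": 0, "hand": 1}, {"x": 0, "y": 0, "z": 0, "wx": 0, "wy": 0, "wz": 0, "hand": 1}]'

```text
time: 7.8
tool_pos: [0.6042, -0.2252, 0.2029]
tool_rot: [0.002, 0.991, 0.134, 0.003]
contact_force: [-0.0, -0.1, -0.4]
gripper_width: 1.004
grasp_force: 0.0
```

```bash
python3 - <<'E'
from h import *
show(); im=grab_frame("wrist"); cv2.imwrite("pics/w5.png",im); c=calibration("wrist")
H=hsv(im); print(proj([.601,-.225,.109],c)[0])
for k in blobs((H[...,1]>60)&(H[...,2]>60),400)[:6]: print(cv2.boundingRect(k),circ(k,.109,c)[:2],circ(k,.097,c)[:2])
t=blobs(H[...,2]<95,20000)[0]
e=np.array([p for p in t if p[1]<330]); P=cast(e,.085,c)
for _ in range(4):
    T,r=circ(e,.085,c)[:2]; e=e[abs(np.linalg.norm(cast(e,.085,c)[:,:2]-T,axis=1)-r)<.004]
print("tt",T,r,len(e))
E
```

```text
t 7.8 tcp [ 0.6042 -0.2252  0.2029] tx [0.964 0.265 0.005] tz [ 0.007 -0.003 -1.   ] w 1.004 gf 0.0 F [-0.  -0.1 -0.4] j [-0.47  0.11  1.6   0.    1.42  0.83]
[317.05109761 242.44534877]
(0, 0, 135, 382) (array([ 0.58249902, -0.06956687]), np.float64(0.07683795253659624)) (array([ 0.57792369, -0.06260315]), np.float64(0.08078471528825128))
(548, 170, 92, 164) (array([ 0.6426491 , -0.40341389]), np.float64(0.04159595604041935)) (array([ 0.64116337, -0.41359816]), np.float64(0.04373251816333931))
(280, 202, 71, 75) (array([ 0.6019705 , -0.22330478]), np.float64(0.022585999227277283)) (array([ 0.5983953 , -0.22423774]), np.float64(0.02374609826883379))
(572, 312, 51, 64) (array([ 0.58145309, -0.42559795]), np.float64(0.01626613375226356)) (array([ 0.57682401, -0.43692179]), np.float64(0.017101559629425864))
(515, 0, 77, 24) (array([ 0.76107966, -0.31236961]), np.float64(0.013214783925402804)) (array([ 0.76567724, -0.31787751]), np.float64(0.013893506316046269))
(536, 450, 20, 30) (array([ 0.47735285, -0.43550524]), np.float64(0.011549419452404284)) (array([ 0.46737646, -0.44733787]), np.float64(0.01214265156405541))
tt [ 0.58122206 -0.2761177 ] 0.1447376910461943 178
```

Riser sits at (0.601,-0.224), turntable centre about (0.602,-0.225). On to the panel.

Emit:
send_rows --rows '[{"x": -0.054, "y": -0.23, "z": 0, "wx": 0, "wy": 0, "wz": 0, "hand": 1}, {"x": -0.054, "y": -0.23, "z": 0, "wx": 0, "wy": 0, "wz": 0, "hand": 1}, {"x": -0.054, "y": -0.23, "z": 0, "wx": 0, "wy": 0, "wz": 0, "hand": 1}, {"x": -0.054, "y": -0.23, "z": 0, "wx": 0, "wy": 0, "wz": 0, "hand": 1}, {"x": -0.054, "y": -0.23, "z": 0, "wx": 0, "wy": 0, "wz": 0, "hand": 1}, {"x": -0.054, "y": -0.23, "z": 0, "wx": 0, "wy": 0, "wz": 0, "hand": 1}, {"x": -0.054, "y": -0.23, "z": 0, "wx": 0, "wy": 0, "wz": 0, "hand": 1}, {"x": -0.054, "y": -0.23, "z": 0, "wx": 0, "wy": 0, "wz": 0, "hand": 1}, {"x": -0.054, "y": -0.23, "z": 0, "wx": 0, "wy": 0, "wz": 0, "hand": 1}, {"x": -0.054, "y": -0.23, "z": 0, "wx": 0, "wy": 0, "wz": 0, "hand": 1}]'

```text
time: 8.68
tool_pos: [0.4308, 0.088, 0.1964]
tool_rot: [-0.0, 0.991, 0.134, -0.001]
contact_force: [-0.4, -0.4, -0.0]
gripper_width: 0.999
grasp_force: 0.0
```

Emit:
send_rows --rows '[{"x": 0, "y": 0, "z": 0.22, "wx": 0, "wy": 0, "wz": 0, "hand": 1}, {"x": 0, "y": 0, "z": 0.22, "wx": 0, "wy": 0, "wz": 0, "hand": 1}, {"x": 0, "y": 0, "z": 0.22, "wx": 0, "wy": 0, "wz": 0, "hand": 1}, {"x": 0, "y": 0, "z": 0, "wx": 0, "wy": 0, "wz": 0, "hand": 1}, {"x": 0, "y": 0, "z": 0, "wx": 0, "wy": 0, "wz": 0, "hand": 1}, {"x": 0, "y": 0, "z": 0, "wx": 0, "wy": 0, "wz": 0, "hand": 1}, {"x": 0, "y": 0, "z": 0, "wx": 0, "wy": 0, "wz": 0, "hand": 1}, {"x": 0, "y": 0, "z": 0, "wx": 0, "wy": 0, "wz": 0, "hand": 1}, {"x": 0, "y": 0, "z": 0, "wx": 0, "wy": 0, "wz": 0, "hand": 1}, {"x": 0, "y": 0, "z": 0, "wx": 0, "wy": 0, "wz": 0, "hand": 1}]'

```text
time: 9.52
tool_pos: [0.4337, 0.0868, 0.1003]
tool_rot: [0.0, 0.991, 0.134, 0.001]
contact_force: [0.0, 0.1, -0.7]
gripper_width: 1.002
grasp_force: 0.0
```

```bash
python3 - <<'E'
from h import *
show(); im=grab_frame("wrist"); cv2.imwrite("pics/w6.png",im); c=calibration("wrist")
H=hsv(im); p=proj([.435,.086,.012],c)[0]; x,y=map(int,p); print(p,H[y,x],H[y-80,x])
for k in blobs((H[...,1]>82)&(H[...,0]<25)&(H[...,2]>60),1500)[:6]: print(cv2.boundingRect(k),circ(k,.012,c)[:2],circ(k,.006,c)[:2])
E
```

```text
t 9.52 tcp [0.4337 0.0868 0.1003] tx [0.964 0.265 0.002] tz [ 0.002  0.    -1.   ] w 1.002 gf 0.0 F [ 0.   0.1 -0.7] j [ 0.03 -0.29  2.15  0.    1.28  1.33]
[319.46854516 238.71728763] [ 14 118 130] [ 15  76 108]
(269, 187, 100, 100) (array([0.43531375, 0.0866889 ]), np.float64(0.030356846494140506)) (array([0.43357292, 0.08618488]), np.float64(0.03114723810787468))
(477, 0, 124, 45) (array([0.58388564, 0.00937459]), np.float64(0.020694523513439644)) (array([0.58601323, 0.00685752]), np.float64(0.021233337067947236))
```

View pics/w6.png

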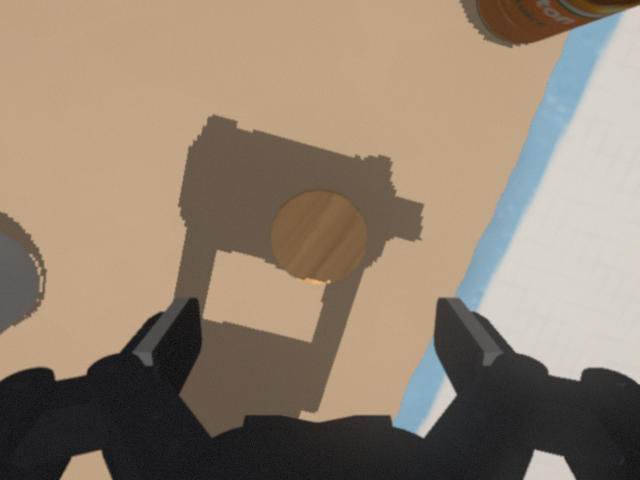

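The panel is centred between the fingers at (319,237), radius 30 mm as given. Grasp it.

Emit:
send_rows --rows '[{"x": 0.006, "y": 0, "z": 0.2, "wx": 0, "wy": 0, "wz": 0, "hand": 1}, {"x": 0, "y": 0, "z": 0.2, "wx": 0, "wy": 0, "wz": 0, "hand": 1}, {"x": 0, "y": 0, "z": 0.2, "wx": 0, "wy": 0, "wz": 0, "hand": 1}, {"x": 0, "y": 0, "z": 0.08, "wx": 0, "wy": 0, "wz": 0, "hand": 1}, {"x": 0, "y": 0, "z": 0, "wx": 0, "wy": 0, "wz": 0, "hand": 1}, {"x": 0, "y": 0, "z": 0, "wx": 0, "wy": 0, "wz": 0, "hand": 1}, {"x": 0, "y": 0, "z": 0, "wx": 0, "wy": 0, "wz": 0, "hand": -1}, {"x": 0, "y": 0, "z": 0, "wx": 0, "wy": 0, "wz": 0, "hand": -1}, {"x": 0, "y": 0, "z": 0, "wx": 0, "wy": 0, "wz": 0, "hand": -1}, {"x": 0, "y": 0, "z": 0, "wx": 0, "wy": 0, "wz": 0, "hand": -1}]'

```text
time: 10.4
tool_pos: [0.436, 0.0872, -0.0004]
tool_rot: [0.0, 0.991, 0.134, 0.002]
contact_force: [-1.2, 0.5, 6.1]
gripper_width: 0.66
grasp_force: 63.0
```

Emit:
send_rows --rows '[{"x": 0, "y": 0, "z": 0, "wx": 0, "wy": 0, "wz": 0, "hand": -1}, {"x": 0, "y": 0, "z": 0, "wx": 0, "wy": 0, "wz": 0, "hand": -1}, {"x": 0, "y": 0, "z": 0, "wx": 0, "wy": 0, "wz": 0, "hand": -1}, {"x": 0, "y": 0, "z": -0.1, "wx": 0, "wy": 0, "wz": 0, "hand": -1}, {"x": 0, "y": 0, "z": -0.25, "wx": 0, "wy": 0, "wz": 0, "hand": -1}, {"x": 0, "y": 0, "z": -0.25, "wx": 0, "wy": 0, "wz": 0, "hand": -1}, {"x": 0, "y": 0, "z": -0.25, "wx": 0, "wy": 0, "wz": 0, "hand": -1}, {"x": 0, "y": 0, "z": -0.25, "wx": 0, "wy": 0, "wz": 0, "hand": -1}, {"x": 0, "y": 0, "z": -0.2, "wx": 0, "wy": 0, "wz": 0, "hand": -1}, {"x": 0, "y": 0, "z": 0, "wx": 0, "wy": 0, "wz": 0, "hand": -1}]'

```text
time: 11.23
tool_pos: [0.4382, 0.0873, 0.2017]
tool_rot: [0.001, 0.991, 0.134, 0.008]
contact_force: [1.8, -0.7, 0.6]
gripper_width: 0.654
grasp_force: 63.6
```

Emit:
send_rows --rows '[{"x": 0.052, "y": 0.229, "z": 0, "wx": 0, "wy": 0, "wz": 0, "hand": -1}, {"x": 0.052, "y": 0.229, "z": 0, "wx": 0, "wy": 0, "wz": 0, "hand": -1}, {"x": 0.052, "y": 0.229, "z": 0, "wx": 0, "wy": 0, "wz": 0, "hand": -1}, {"x": 0.052, "y": 0.229, "z": 0, "wx": 0, "wy": 0, "wz": 0, "hand": -1}, {"x": 0.052, "y": 0.229, "z": 0, "wx": 0, "wy": 0, "wz": 0, "hand": -1}, {"x": 0.052, "y": 0.229, "z": 0, "wx": 0, "wy": 0, "wz": 0, "hand": -1}, {"x": 0.052, "y": 0.229, "z": 0, "wx": 0, "wy": 0, "wz": 0, "hand": -1}, {"x": 0.052, "y": 0.229, "z": 0, "wx": 0, "wy": 0, "wz": 0, "hand": -1}, {"x": 0.052, "y": 0.229, "z": 0, "wx": 0, "wy": 0, "wz": 0, "hand": -1}, {"x": 0.052, "y": 0.229, "z": 0, "wx": 0, "wy": 0, "wz": 0, "hand": -1}]'

```text
time: 12.07
tool_pos: [0.6007, -0.2252, 0.1925]
tool_rot: [0.0, 0.991, 0.134, 0.0]
contact_force: [0.6, 0.1, -0.3]
gripper_width: 0.654
grasp_force: 63.7
```

Emit:
send_rows --rows '[{"x": 0, "y": 0, "z": 0.15, "wx": 0, "wy": 0, "wz": 0, "hand": -1}, {"x": 0, "y": 0, "z": 0.15, "wx": 0, "wy": 0, "wz": 0, "hand": -1}, {"x": 0, "y": 0, "z": 0, "wx": 0, "wy": 0, "wz": 0, "hand": -1}, {"x": 0, "y": 0, "z": 0, "wx": 0, "wy": 0, "wz": 0, "hand": -1}, {"x": 0, "y": 0, "z": 0, "wx": 0, "wy": 0, "wz": 0, "hand": -1}, {"x": 0, "y": 0, "z": 0, "wx": 0, "wy": 0, "wz": 0, "hand": -1}, {"x": 0, "y": 0, "z": 0, "wx": 0, "wy": 0, "wz": 0, "hand": -1}, {"x": 0, "y": 0, "z": 0, "wx": 0, "wy": 0, "wz": 0, "hand": -1}, {"x": 0, "y": 0, "z": 0, "wx": 0, "wy": 0, "wz": 0, "hand": -1}, {"x": 0, "y": 0, "z": 0, "wx": 0, "wy": 0, "wz": 0, "hand": -1}]'

```text
time: 12.9
tool_pos: [0.6002, -0.2234, 0.1476]
tool_rot: [0.0, 0.991, 0.134, 0.0]
contact_force: [0.1, -0.0, 0.4]
gripper_width: 0.66
grasp_force: 63.7
```

```bash
python3 - <<'E'
from h import *
show(); im=grab_frame("wrist"); cv2.imwrite("pics/w7.png",im); c=calibration("wrist"); s=manip.state()["tool_pos"]
H=hsv(im); zb=s[2]+.0004
for k in blobs((H[...,1]>60)&(H[...,2]>60)&(H[...,0]<25),1500)[:6]: print(cv2.boundingRect(k),circ(k,zb+.012,c))
E
```

```text
t 12.9 tcp [ 0.6002 -0.2234  0.1476] tx [0.964 0.265 0.001] tz [ 0.001 -0.    -1.   ] w 0.66 gf 63.7 F [ 0.1 -0.   0.4] j [-0.47  0.15  1.65  0.    1.34  0.83]
(239, 216, 157, 177) (array([ 0.60316356, -0.2224896 ]), np.float64(0.03124232402066498), (0.6044809222221375, -0.22140508890151978), 0.035202641040086746)
(0, 15, 59, 409) (array([ 0.60356796, -0.12162252]), np.float64(0.04556386513383168), (0.5984148383140564, -0.11740101128816605), 0.07634143531322479)
```

View pics/w7.png

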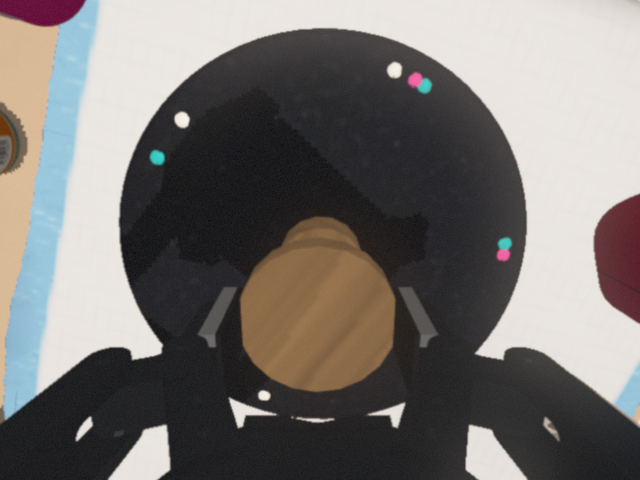

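The panel is held flat, top face centre about (318,317), with the riser's far edge showing behind it at (320,217).

```bash
python3 - <<'E'
from h import *
c=calibration("wrist"); X=np.array([.964,.265,0]); s=manip.state()["tool_pos"]
P=cast([[318,317]],.160,c)[0]; E=cast([[320,217]],.109,c)[0]; Rr=E-.022*X
L=cast([[240,317],[396,317]],.160,c); print("panel",P,"width",np.linalg.norm(L[0]-L[1]),"riser",Rr,"tcp",s)
print(delta(Rr-P))
E
```

```text
panel [ 0.60213471 -0.22288067  0.16      ] width 0.056823047038722256 riser [ 0.60521103 -0.22310668  0.109     ] tcp [ 0.60011883 -0.22338374  0.14736661]
[0.01925034 0.00677153 0.34000949]
```

Emit:
send_rows --rows '[{"x": 0.016, "y": 0.006, "z": 0.1, "wx": 0, "wy": 0, "wz": 0, "hand": -1}, {"x": 0, "y": 0, "z": 0.1, "wx": 0, "wy": 0, "wz": 0, "hand": -1}, {"x": 0, "y": 0, "z": 0.053, "wx": 0, "wy": 0, "wz": 0, "hand": -1}, {"x": 0, "y": 0, "z": 0, "wx": 0, "wy": 0, "wz": 0, "hand": -1}, {"x": 0, "y": 0, "z": 0, "wx": 0, "wy": 0, "wz": 0, "hand": -1}, {"x": 0, "y": 0, "z": 0, "wx": 0, "wy": 0, "wz": 0, "hand": -1}, {"x": 0, "y": 0, "z": 0, "wx": 0, "wy": 0, "wz": 0, "hand": -1}, {"x": 0, "y": 0, "z": 0, "wx": 0, "wy": 0, "wz": 0, "hand": -1}, {"x": 0, "y": 0, "z": 0, "wx": 0, "wy": 0, "wz": 0, "hand": -1}, {"x": 0, "y": 0, "z": 0, "wx": 0, "wy": 0, "wz": 0, "hand": -1}]'

```text
time: 13.78
tool_pos: [0.6024, -0.2237, 0.1088]
tool_rot: [-0.0, 0.991, 0.134, -0.0]
contact_force: [0.3, -0.3, -1.3]
gripper_width: 0.658
grasp_force: 69.5
```

```bash
python3 -c "
from h import *
show()"
```

```text
t 13.78 tcp [ 0.6024 -0.2237  0.1088] tx [ 0.964  0.265 -0.   ] tz [-0.  0. -1.] w 0.658 gf 69.5 F [ 0.3 -0.3 -1.3] j [-0.47  0.19  1.67 -0.    1.28  0.83]
```

Right at contact height. Release, wait, lift.

Emit:
send_rows --rows '[{"x": 0, "y": 0, "z": 0, "wx": 0, "wy": 0, "wz": 0, "hand": 1}, {"x": 0, "y": 0, "z": 0, "wx": 0, "wy": 0, "wz": 0, "hand": 1}, {"x": 0, "y": 0, "z": 0, "wx": 0, "wy": 0, "wz": 0, "hand": 1}, {"x": 0, "y": 0, "z": 0, "wx": 0, "wy": 0, "wz": 0, "hand": 1}, {"x": 0, "y": 0, "z": 0, "wx": 0, "wy": 0, "wz": 0, "hand": 1}, {"x": 0, "y": 0, "z": 0, "wx": 0, "wy": 0, "wz": 0, "hand": 1}, {"x": 0, "y": 0, "z": 0, "wx": 0, "wy": 0, "wz": 0, "hand": 1}, {"x": 0, "y": 0, "z": 0, "wx": 0, "wy": 0, "wz": 0, "hand": 1}, {"x": 0, "y": 0, "z": 0, "wx": 0, "wy": 0, "wz": 0, "hand": 1}, {"x": 0, "y": 0, "z": 0, "wx": 0, "wy": 0, "wz": 0, "hand": 1}]'

```text
time: 14.62
tool_pos: [0.6026, -0.2237, 0.1091]
tool_rot: [-0.0, 0.991, 0.134, 0.0]
contact_force: [-0.5, -0.3, -0.0]
gripper_width: 1.001
grasp_force: 0.0
```

Emit:
send_rows --rows '[{"x": 0, "y": 0, "z": -0.1, "wx": 0, "wy": 0, "wz": 0, "hand": 1}, {"x": 0, "y": 0, "z": -0.2, "wx": 0, "wy": 0, "wz": 0, "hand": 1}, {"x": 0, "y": 0, "z": -0.25, "wx": 0, "wy": 0, "wz": 0, "hand": 1}, {"x": 0, "y": 0, "z": -0.25, "wx": 0, "wy": 0, "wz": 0, "hand": 1}, {"x": 0, "y": 0, "z": -0.2, "wx": 0, "wy": 0, "wz": 0, "hand": 1}, {"x": 0, "y": 0, "z": 0, "wx": 0, "wy": 0, "wz": 0, "hand": 1}, {"x": 0, "y": 0, "z": 0, "wx": 0, "wy": 0, "wz": 0, "hand": 1}, {"x": 0, "y": 0, "z": 0, "wx": 0, "wy": 0, "wz": 0, "hand": 1}, {"x": 0, "y": 0, "z": 0, "wx": 0, "wy": 0, "wz": 0, "hand": 1}, {"x": 0, "y": 0, "z": 0, "wx": 0, "wy": 0, "wz": 0, "hand": 1}]'

```text
time: 15.45
tool_pos: [0.6017, -0.2232, 0.2569]
tool_rot: [-0.001, 0.991, 0.134, -0.001]
contact_force: [0.3, 0.3, 0.0]
gripper_width: 1.0
grasp_force: 0.0
```

```bash
python3 - <<'E'
from h import *
show(); im=grab_frame("wrist"); cv2.imwrite("pics/w8.png",im[120:420,160:560]); c=calibration("wrist")
H=hsv(im); print(proj([.602,-.224,.121],c)[0])
for k in blobs((H[...,1]>60)&(H[...,2]>60)&(H[...,0]<25),800)[:6]: print(cv2.boundingRect(k),circ(k,.121,c))
E
```

```text
t 15.45 tcp [ 0.6017 -0.2232  0.2569] tx [ 0.964  0.265 -0.003] tz [-0.003  0.002 -1.   ] w 1.0 gf 0.0 F [0.3 0.3 0. ] j [-0.47  0.08  1.54 -0.    1.52  0.83]
[318.94500047 220.39528669]
(0, 0, 133, 382) (array([ 0.54977753, -0.02932373]), np.float64(0.09599321785578863), (0.5437597632408142, -0.01950976811349392), 0.14605170488357544)
(278, 177, 84, 83) (array([ 0.60264495, -0.22411227]), np.float64(0.03018463038919051), (0.6026479601860046, -0.22390495240688324), 0.03110547922551632)
(460, 0, 122, 36) (array([ 0.76911643, -0.31274669]), np.float64(0.0247863775322415), (0.7688493728637695, -0.3093634247779846), 0.03865554928779602)
```

View pics/w8.png

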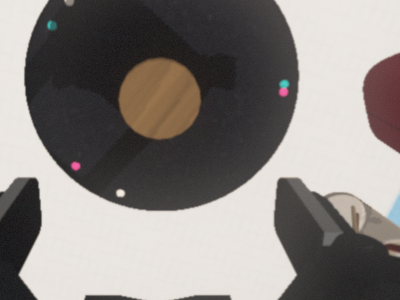

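The panel lies flat on the riser at (160,97) in the crop, centre (0.6025,-0.224) against riser (0.6015,-0.224). Now to the stand, well above the can.

Emit:
send_rows --rows '[{"x": 0, "y": 0, "z": -0.25, "wx": 0, "wy": 0, "wz": 0, "hand": 1}, {"x": 0.065, "y": -0.235, "z": 0, "wx": 0, "wy": 0, "wz": 0, "hand": 1}, {"x": 0.065, "y": -0.235, "z": 0, "wx": 0, "wy": 0, "wz": 0, "hand": 1}, {"x": 0.065, "y": -0.235, "z": 0, "wx": 0, "wy": 0, "wz": 0, "hand": 1}, {"x": 0.065, "y": -0.235, "z": 0, "wx": 0, "wy": 0, "wz": 0, "hand": 1}, {"x": 0.065, "y": -0.235, "z": 0, "wx": 0, "wy": 0, "wz": 0, "hand": 1}, {"x": 0.065, "y": -0.235, "z": 0, "wx": 0, "wy": 0, "wz": 0, "hand": 1}, {"x": 0.065, "y": -0.235, "z": 0, "wx": 0, "wy": 0, "wz": 0, "hand": 1}, {"x": 0.065, "y": -0.235, "z": 0, "wx": 0, "wy": 0, "wz": 0, "hand": 1}, {"x": 0.065, "y": -0.235, "z": 0, "wx": 0, "wy": 0, "wz": 0, "hand": 1}]'

```text
time: 16.33
tool_pos: [0.6024, 0.1072, 0.2954]
tool_rot: [-0.0, 0.991, 0.134, -0.001]
contact_force: [0.5, 0.3, -0.5]
gripper_width: 1.0
grasp_force: 0.0
```

Emit:
send_rows --rows '[{"x": 0.065, "y": -0.235, "z": 0, "wx": 0, "wy": 0, "wz": 0, "hand": 1}, {"x": 0.065, "y": -0.235, "z": 0, "wx": 0, "wy": 0, "wz": 0, "hand": 1}, {"x": 0.065, "y": -0.235, "z": 0, "wx": 0, "wy": 0, "wz": 0, "hand": 1}, {"x": 0, "y": 0, "z": 0, "wx": 0, "wy": 0, "wz": 0, "hand": 1}, {"x": 0, "y": 0, "z": 0, "wx": 0, "wy": 0, "wz": 0, "hand": 1}, {"x": 0, "y": 0, "z": 0, "wx": 0, "wy": 0, "wz": 0, "hand": 1}, {"x": 0, "y": 0, "z": 0, "wx": 0, "wy": 0, "wz": 0, "hand": 1}, {"x": 0, "y": 0, "z": 0, "wx": 0, "wy": 0, "wz": 0, "hand": 1}, {"x": 0, "y": 0, "z": 0, "wx": 0, "wy": 0, "wz": 0, "hand": 1}, {"x": 0, "y": 0, "z": 0, "wx": 0, "wy": 0, "wz": 0, "hand": 1}]'

```text
time: 17.17
tool_pos: [0.6034, 0.2143, 0.2967]
tool_rot: [0.0, 0.991, 0.133, 0.0]
contact_force: [-0.7, 0.4, 0.2]
gripper_width: 1.0
grasp_force: 0.0
```

```bash
python3 - <<'E'
from h import *
show(); c=calibration("wrist"); im=grab_frame("wrist"); H=hsv(im); cv2.imwrite("pics/w9.png",im)
g=(H[...,0]>35)&(H[...,0]<80)&(H[...,1]>100)
for k in blobs(g,50)[:3]:
    r=cv2.minAreaRect(k); l=cv2.fitLine(k,2,0,.01,.01).ravel(); print("green",cv2.boundingRect(k),r,l)
M=np.array([.6528,.2285,0]); y=np.radians(15.5); X=np.array([np.cos(y),np.sin(y),0])
for d in (50,85,130,176): print(d,proj(M+X*(.04-.7071e-3*d)+[0,0,.018+.7071e-3*d],c))
st=blobs((H[...,1]>130)&(H[...,0]<22),3000)
for k in st[:2]: print("stand",cv2.boundingRect(k),cast(cv2.boxPoints(cv2.minAreaRect(k)),.009,c).round(4))
E
```

```text
t 17.17 tcp [0.6034 0.2143 0.2967] tx [0.965 0.264 0.   ] tz [ 0. -0. -1.] w 1.0 gf 0.0 F [-0.7  0.4  0.2] j [ 0.23  0.06  1.5  -0.    1.58  1.53]
green (301, 135, 33, 129) ((317.0, 199.0), (128.0, 32.0), 90.0) [8.4190127e-03 9.9996454e-01 3.1736789e+02 1.9305351e+02]
50 [[316.68812136 135.40503445]]
85 [[316.7538312  164.64771942]]
130 [[316.848186   206.60169504]]
176 [[316.95829857 255.50811196]]
stand (274, 70, 87, 125) [[0.7063 0.288  0.009 ]
 [0.7294 0.204  0.009 ]
 [0.6076 0.1668 0.009 ]
 [0.5826 0.2581 0.009 ]]
```

View pics/w9.png

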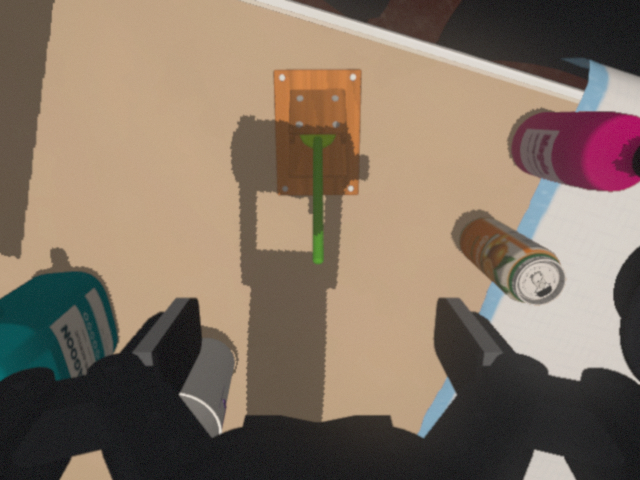

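The wrist view shows the handle upright in the picture, x≈317, end at row 264, so the yaw is aligned and the handle lies close to where the stand's pose predicts. I'll tilt the tool back 25° and move to a pre-grasp point.

Emit:
send_rows --rows '[{"x": 0, "y": 0, "z": 0, "wx": 0, "wy": -0.139, "wz": 0, "hand": 1}, {"x": 0, "y": 0, "z": 0, "wx": 0, "wy": -0.139, "wz": 0, "hand": 1}, {"x": 0, "y": 0, "z": 0, "wx": 0, "wy": -0.139, "wz": 0, "hand": 1}, {"x": 0, "y": 0, "z": 0, "wx": 0, "wy": -0.139, "wz": 0, "hand": 1}, {"x": 0.167, "y": 0, "z": 0.196, "wx": 0, "wy": 0, "wz": 0, "hand": 1}, {"x": 0.167, "y": 0, "z": 0.196, "wx": 0, "wy": 0, "wz": 0, "hand": 1}, {"x": 0.167, "y": 0, "z": 0.196, "wx": 0, "wy": 0, "wz": 0, "hand": 1}, {"x": 0, "y": 0, "z": 0, "wx": 0, "wy": 0, "wz": 0, "hand": 1}, {"x": 0, "y": 0, "z": 0, "wx": 0, "wy": 0, "wz": 0, "hand": 1}, {"x": 0, "y": 0, "z": 0, "wx": 0, "wy": 0, "wz": 0, "hand": 1}]'

```text
time: 18.05
tool_pos: [0.6334, 0.2233, 0.187]
tool_rot: [0.029, 0.968, 0.13, -0.214]
contact_force: [-0.6, 0.5, -0.4]
gripper_width: 0.997
grasp_force: 0.0
```

```bash
python3 - <<'E'
from h import *
show(); c=calibration("wrist"); im=grab_frame("wrist"); H=hsv(im); cv2.imwrite("pics/w10.png",im)
g=(H[...,0]>35)&(H[...,0]<80)&(H[...,1]>100)
k=blobs(g,50)[0]; print(cv2.boundingRect(k)); b=k[k[:,1]>k[:,1].max()-2].mean(0); print("end",b)
w=cv2.imread("pics/w9.png"); s=cv2.imread("pics/scene0.png"); Hs=hsv(s); ks=[q for q in blobs((Hs[...,0]>35)&(Hs[...,0]<80)&(Hs[...,1]>100),10) if 150<q[:,0].mean()<230 and 250<q[:,1].mean()<300][0]
es=ks[ks[:,0].argmax()]; print("scene end",es, tri([b],c,[es],calibration("scene")))
X=np.array([.9636,.267,0]);M=np.array([.6528,.2285,0])
for d in (85,130,176): print(d,proj(M+X*(.04-.7071e-3*d)+[0,0,.018+.7071e-3*d],c))
G=np.array([.600,.2138,.111]); t=Rn.from_quat(np.r_[manip.state()["tool_rot"][1:],manip.state()["tool_rot"][0]]).as_matrix()[:,2]
print("move",delta(G+.0187*t-manip.state()["tool_pos"]))
E
```

```text
t 18.05 tcp [0.6334 0.2233 0.187 ] tx [ 0.875  0.24  -0.421] tz [-0.406 -0.112 -0.907] w 0.997 gf 0.0 F [-0.6  0.5 -0.4] j [ 0.23  0.47  1.23 -0.01  1.87  1.54]
(296, 111, 47, 214)
end [319.         323.33333333]
scene end [202 270] (array([0.56694212, 0.20271826, 0.14557923]), np.float64(0.0030642005598523845))
85 [[317.85724788 162.49890116]]
130 [[317.9773515  236.77736086]]
176 [[318.10288206 314.72974196]]
move [0.00247532 0.00230886 0.69278418]
```

Triangulated handle end (0.567,0.203,0.146) agrees with the planned grip within 3 mm. Go in and close.

Emit:
send_rows --rows '[{"x": 0, "y": 0, "z": 0.17, "wx": 0, "wy": 0, "wz": 0, "hand": 1}, {"x": 0, "y": 0, "z": 0.17, "wx": 0, "wy": 0, "wz": 0, "hand": 1}, {"x": 0, "y": 0, "z": 0.17, "wx": 0, "wy": 0, "wz": 0, "hand": 1}, {"x": 0, "y": 0, "z": 0.17, "wx": 0, "wy": 0, "wz": 0, "hand": 1}, {"x": 0, "y": 0, "z": 0, "wx": 0, "wy": 0, "wz": 0, "hand": 1}, {"x": 0, "y": 0, "z": 0, "wx": 0, "wy": 0, "wz": 0, "hand": 1}, {"x": 0, "y": 0, "z": 0, "wx": 0, "wy": 0, "wz": 0, "hand": 1}, {"x": 0, "y": 0, "z": 0, "wx": 0, "wy": 0, "wz": 0, "hand": -0.5}, {"x": 0, "y": 0, "z": 0, "wx": 0, "wy": 0, "wz": 0, "hand": -0.5}, {"x": 0, "y": 0, "z": 0, "wx": 0, "wy": 0, "wz": 0, "hand": -0.5}]'

```text
time: 18.93
tool_pos: [0.5927, 0.2122, 0.0942]
tool_rot: [0.029, 0.968, 0.131, -0.213]
contact_force: [1.8, 0.2, 0.4]
gripper_width: 0.603
grasp_force: 0.0
```

```bash
python3 - <<'E'
from h import *
show(); c=calibration("wrist"); im=grab_frame("wrist"); H=hsv(im); cv2.imwrite("pics/w11.png",im)
g=(H[...,0]>35)&(H[...,0]<80)&(H[...,1]>100); k=blobs(g,50)[0]; print(cv2.boundingRect(k))
for y in (150,200,250,300,350,400):
    a=np.where(g[y])[0]; d=np.where((H[y,150:500,2]<75))[0]+150; print(y,a.min() if len(a) else 0,a.max() if len(a) else 0, d[d<319].max() if (d<319).any() else None, d[d>319].min() if (d>319).any() else None)
st=manip.state(); t=Rn.from_quat(np.r_[st["tool_rot"][1:],st["tool_rot"][0]]).as_matrix()[:,2]; print("grasp pt",proj(st["tool_pos"]-.0187*t,c),"tcp",proj(st["tool_pos"],c))
E
```

```text
t 18.93 tcp [0.5927 0.2122 0.0942] tx [ 0.875  0.241 -0.42 ] tz [-0.405 -0.111 -0.907] w 0.603 gf 0.0 F [1.8 0.2 0.4] j [ 0.23  0.46  1.41 -0.02  1.7   1.54]
(280, 107, 80, 316)
150 309 331 None None
200 309 331 None None
250 309 332 None None
300 308 332 250 386
350 308 332 246 390
400 309 332 234 402
grasp pt [[317.83169242 329.38447779]] tcp [[317.74433234 305.41083569]]
```

Handle is centred between the fingers within 1 mm. Close, then draw out along the slope.

Emit:
send_rows --rows '[{"x": 0, "y": -0.004, "z": 0, "wx": 0, "wy": 0, "wz": 0, "hand": -1}, {"x": 0, "y": 0, "z": 0, "wx": 0, "wy": 0, "wz": 0, "hand": -1}, {"x": 0, "y": 0, "z": 0, "wx": 0, "wy": 0, "wz": 0, "hand": -1}, {"x": 0, "y": 0, "z": 0, "wx": 0, "wy": 0, "wz": 0, "hand": -1}, {"x": 0, "y": 0, "z": 0, "wx": 0, "wy": 0, "wz": 0, "hand": -1}, {"x": 0, "y": 0, "z": 0, "wx": 0, "wy": 0, "wz": 0, "hand": -1}, {"x": 0, "y": 0, "z": 0, "wx": 0, "wy": 0, "wz": 0, "hand": -1}, {"x": 0, "y": 0, "z": 0, "wx": 0, "wy": 0, "wz": 0, "hand": -1}, {"x": 0, "y": 0, "z": 0, "wx": 0, "wy": 0, "wz": 0, "hand": -1}, {"x": 0, "y": 0, "z": 0, "wx": 0, "wy": 0, "wz": 0, "hand": -1}]'

```text
time: 19.82
tool_pos: [0.5912, 0.2126, 0.0924]
tool_rot: [0.029, 0.967, 0.131, -0.215]
contact_force: [0.8, -0.7, -0.6]
gripper_width: 0.075
grasp_force: 58.4
```

```bash
python3 - <<'E'
from h import *
show(); print("20mm out", delta(.02*np.array([-.681,-.189,.7071])))
E
```

```text
t 19.82 tcp [0.5912 0.2126 0.0924] tx [ 0.874  0.24  -0.423] tz [-0.408 -0.112 -0.906] w 0.075 gf 58.4 F [ 0.8 -0.7 -0.6] j [ 0.23  0.46  1.42 -0.01  1.7   1.54]
20mm out [-0.12526063  0.00021352 -0.04558648]
```

Emit:
send_rows --rows '[{"x": -0.063, "y": 0, "z": -0.023, "wx": 0, "wy": 0, "wz": 0, "hand": -1}, {"x": -0.125, "y": 0, "z": -0.046, "wx": 0, "wy": 0, "wz": 0, "hand": -1}, {"x": -0.125, "y": 0, "z": -0.046, "wx": 0, "wy": 0, "wz": 0, "hand": -1}, {"x": -0.125, "y": 0, "z": -0.046, "wx": 0, "wy": 0, "wz": 0, "hand": -1}, {"x": -0.125, "y": 0, "z": -0.046, "wx": 0, "wy": 0, "wz": 0, "hand": -1}, {"x": -0.125, "y": 0, "z": -0.046, "wx": 0, "wy": 0, "wz": 0, "hand": -1}, {"x": -0.125, "y": 0, "z": -0.046, "wx": 0, "wy": 0, "wz": 0, "hand": -1}, {"x": -0.125, "y": 0, "z": -0.046, "wx": 0, "wy": 0, "wz": 0, "hand": -1}, {"x": -0.125, "y": 0, "z": -0.046, "wx": 0, "wy": 0, "wz": 0, "hand": -1}, {"x": 0, "y": 0, "z": 0, "wx": 0, "wy": 0, "wz": 0, "hand": -1}]'

```text
time: 20.65
tool_pos: [0.475, 0.1807, 0.2166]
tool_rot: [0.029, 0.968, 0.131, -0.213]
contact_force: [0.3, 0.9, -0.9]
gripper_width: 0.082
grasp_force: 58.8
```

```bash
cat > sp.py <<'E'
from h import *
def spat():
    show(); st=manip.state(); c=calibration("wrist"); im=grab_frame("wrist"); H=hsv(im); cv2.imwrite("pics/last.png",im)
    g=(H[...,0]>35)&(H[...,0]<80)&(H[...,1]>100); k=blobs(g,50)[0]; print("wrist",cv2.boundingRect(k),"blade tip row",k[:,1].min())
    for n in ("top","scene"):
        im=grab_frame(n); H=hsv(im); cv2.imwrite(f"pics/{n}last.png",im); c2=calibration(n); p=proj(st["tool_pos"],c2)[0]
        for q in blobs((H[...,0]>35)&(H[...,0]<75)&(H[...,1]>100),10):
            if abs(q.mean(0)-p).max()<80: print(n,"tcp px",p.round(1),cv2.boundingRect(q),np.round(cv2.boxPoints(cv2.minAreaRect(q)),1).tolist())
    return st
if __name__=="__main__": spat()
E
python3 sp.py
```

```text
t 20.65 tcp [0.475  0.1807 0.2166] tx [ 0.875  0.241 -0.419] tz [-0.404 -0.112 -0.908] w 0.082 gf 58.8 F [ 0.3  0.9 -0.9] j [ 0.23  0.08  1.65 -0.02  1.84  1.53]
wrist (267, 0, 102, 423) blade tip row 0
scene tcp px [226.9 267.5] (224, 253, 11, 8) [[222.89999389648438, 257.5], [231.89999389648438, 251.10000610351562], [234.5, 254.6999969482422], [225.5, 261.1000061035156]]
scene tcp px [226.9 267.5] (198, 262, 18, 12) [[197.10000610351562, 271.3999938964844], [214.5, 261.20001220703125], [215.89999389648438, 263.5], [198.39999389648438, 273.70001220703125]]
scene tcp px [226.9 267.5] (261, 244, 7, 8) [[261.0, 250.0], [264.20001220703125, 243.60000610351562], [269.3999938964844, 246.1999969482422], [266.20001220703125, 252.60000610351562]]
```

Drawn out. Lift, level the tool, yaw to 0°, then tilt on to bring the spatula level.

Emit:
send_rows --rows '[{"x": -0.112, "y": 0, "z": -0.242, "wx": 0, "wy": 0, "wz": 0, "hand": -1}, {"x": -0.112, "y": 0, "z": -0.242, "wx": 0, "wy": 0, "wz": 0, "hand": -1}, {"x": 0, "y": 0, "z": 0, "wx": 0, "wy": 0.139, "wz": 0, "hand": -1}, {"x": 0, "y": 0, "z": 0, "wx": 0, "wy": 0.139, "wz": 0, "hand": -1}, {"x": 0, "y": 0, "z": 0, "wx": 0, "wy": 0.139, "wz": 0, "hand": -1}, {"x": 0, "y": 0, "z": 0, "wx": 0, "wy": 0.139, "wz": 0, "hand": -1}, {"x": 0, "y": 0, "z": 0, "wx": 0, "wy": 0, "wz": 0.114, "hand": -1}, {"x": 0, "y": 0, "z": 0, "wx": 0, "wy": 0, "wz": 0.114, "hand": -1}, {"x": 0, "y": 0, "z": 0, "wx": 0, "wy": 0, "wz": 0.114, "hand": -1}, {"x": 0, "y": 0, "z": 0, "wx": 0, "wy": 0, "wz": 0, "hand": -1}]'

```text
time: 21.63
tool_pos: [0.4759, 0.1808, 0.2917]
tool_rot: [0.0, 1.0, -0.001, -0.001]
contact_force: [-0.3, 0.6, 0.3]
gripper_width: 0.081
grasp_force: 58.6
```

Emit:
send_rows --rows '[{"x": 0, "y": 0, "z": 0, "wx": 0, "wy": 0.148, "wz": 0, "hand": -1}, {"x": 0, "y": 0, "z": 0, "wx": 0, "wy": 0.148, "wz": 0, "hand": -1}, {"x": 0, "y": 0, "z": 0, "wx": 0, "wy": 0.148, "wz": 0, "hand": -1}, {"x": 0, "y": 0, "z": 0, "wx": 0, "wy": 0, "wz": 0, "hand": -1}, {"x": 0, "y": 0, "z": 0, "wx": 0, "wy": 0, "wz": 0, "hand": -1}, {"x": 0, "y": 0, "z": 0, "wx": 0, "wy": 0, "wz": 0, "hand": -1}, {"x": 0, "y": 0, "z": 0, "wx": 0, "wy": 0, "wz": 0, "hand": -1}, {"x": 0, "y": 0, "z": 0, "wx": 0, "wy": 0, "wz": 0, "hand": -1}, {"x": 0, "y": 0, "z": 0, "wx": 0, "wy": 0, "wz": 0, "hand": -1}, {"x": 0, "y": 0, "z": 0, "wx": 0, "wy": 0, "wz": 0, "hand": -1}]'

```text
time: 22.47
tool_pos: [0.4766, 0.1808, 0.2932]
tool_rot: [0.0, 0.985, -0.0, 0.173]
contact_force: [-0.5, 0.1, 0.5]
gripper_width: 0.08
grasp_force: 58.6
```

```bash
python3 sp.py; python3 -c "
from h import *
print(delta(np.array([.507,-.224,.30])-manip.state()['tool_pos']))"
```

```text
t 22.47 tcp [0.4766 0.1808 0.2932] tx [ 0.94  -0.     0.341] tz [ 0.341 -0.    -0.94 ] w 0.08 gf 58.6 F [-0.5  0.1  0.5] j [ 0.27 -0.49  2.   -0.09  1.29  1.85]
wrist (267, 0, 103, 423) blade tip row 0
top tcp px [199.7 235.4] (192, 181, 18, 55) [[182.39999389648438, 231.60000610351562], [195.39999389648438, 179.60000610351562], [211.39999389648438, 183.60000610351562], [198.39999389648438, 235.60000610351562]]
scene tcp px [222.6 238.6] (191, 199, 17, 17) [[191.0, 199.0], [207.0, 199.0], [207.0, 215.0], [191.0, 215.0]]
scene tcp px [222.6 238.6] (224, 231, 13, 17) [[220.89999389648438, 233.1999969482422], [225.3000030517578, 230.10000610351562], [236.60000610351562, 245.89999389648438], [232.1999969482422, 249.0]]
scene tcp px [222.6 238.6] (261, 244, 7, 8) [[260.8999938964844, 250.3000030517578], [263.1000061035156, 243.6999969482422], [268.79998779296875, 245.60000610351562], [266.6000061035156, 252.1999969482422]]
[0.20967869 2.69868802 0.02666545]
```

The spatula hasn't slipped in the hand (same wrist outline). Carry it over the turntable.

Emit:
send_rows --rows '[{"x": 0.019, "y": 0.12, "z": 0, "wx": 0, "wy": 0, "wz": 0, "hand": -1}, {"x": 0.019, "y": 0.23, "z": 0, "wx": 0, "wy": 0, "wz": 0, "hand": -1}, {"x": 0.019, "y": 0.23, "z": 0, "wx": 0, "wy": 0, "wz": 0, "hand": -1}, {"x": 0.019, "y": 0.23, "z": 0, "wx": 0, "wy": 0, "wz": 0, "hand": -1}, {"x": 0.019, "y": 0.23, "z": 0, "wx": 0, "wy": 0, "wz": 0, "hand": -1}, {"x": 0.019, "y": 0.23, "z": 0, "wx": 0, "wy": 0, "wz": 0, "hand": -1}, {"x": 0.019, "y": 0.23, "z": 0, "wx": 0, "wy": 0, "wz": 0, "hand": -1}, {"x": 0.019, "y": 0.23, "z": 0, "wx": 0, "wy": 0, "wz": 0, "hand": -1}, {"x": 0.019, "y": 0.23, "z": 0, "wx": 0, "wy": 0, "wz": 0, "hand": -1}, {"x": 0.019, "y": 0.23, "z": 0, "wx": 0, "wy": 0, "wz": 0, "hand": -1}]'

```text
time: 23.45
tool_pos: [0.5025, -0.1496, 0.3031]
tool_rot: [0.0, 0.985, -0.0, 0.174]
contact_force: [0.6, 0.2, 0.1]
gripper_width: 0.083
grasp_force: 58.7
```

Emit:
send_rows --rows '[{"x": 0.019, "y": 0.23, "z": 0, "wx": 0, "wy": 0, "wz": 0, "hand": -1}, {"x": 0, "y": 0.23, "z": 0, "wx": 0, "wy": 0, "wz": 0, "hand": -1}, {"x": 0, "y": 0.05, "z": 0, "wx": 0, "wy": 0, "wz": 0, "hand": -1}, {"x": 0, "y": 0, "z": 0, "wx": 0, "wy": 0, "wz": 0, "hand": -1}, {"x": 0, "y": 0, "z": 0, "wx": 0, "wy": 0, "wz": 0, "hand": -1}, {"x": 0, "y": 0, "z": 0, "wx": 0, "wy": 0, "wz": 0, "hand": -1}, {"x": 0, "y": 0, "z": 0, "wx": 0, "wy": 0, "wz": 0, "hand": -1}, {"x": 0, "y": 0, "z": 0, "wx": 0, "wy": 0, "wz": 0, "hand": -1}, {"x": 0, "y": 0, "z": 0, "wx": 0, "wy": 0, "wz": 0, "hand": -1}, {"x": 0, "y": 0, "z": 0, "wx": 0, "wy": 0, "wz": 0, "hand": -1}]'

```text
time: 24.28
tool_pos: [0.5055, -0.2234, 0.3039]
tool_rot: [0.0, 0.985, 0.0, 0.174]
contact_force: [1.2, 0.2, 0.1]
gripper_width: 0.083
grasp_force: 58.7
```

```bash
python3 sp.py; python3 - <<'E'
from h import *
st=manip.state(); t=Rn.from_quat(np.r_[st["tool_rot"][1:],st["tool_rot"][0]]).as_matrix()[:,2]
G=st["tool_pos"]-.0187*t; print("G",G)
for n in("top","scene"):
    c=calibration(n); print(n,"pred end/blade/tip",proj([G+[-.046,0,0],G+[.102,0,0],G+[.13,0,0]],c).round(1).tolist())
E
```

```text
t 24.28 tcp [ 0.5055 -0.2234  0.3039] tx [0.94  0.001 0.342] tz [ 0.342  0.    -0.94 ] w 0.083 gf 58.7 F [1.2 0.2 0.1] j [-0.66 -0.37  1.89  0.22  1.34  0.89]
wrist (268, 0, 102, 423) blade tip row 0
top tcp px [384.6 226.6] (376, 171, 20, 53) [[376.0, 171.0], [395.0, 171.0], [395.0, 223.0], [376.0, 223.0]]
scene tcp px [376.1 162.2] (342, 131, 26, 19) [[340.3999938964844, 137.1999969482422], [345.3999938964844, 127.19999694824219], [371.3999938964844, 140.1999969482422], [366.3999938964844, 150.1999969482422]]
scene tcp px [376.1 162.2] (381, 156, 13, 11) [[380.1000061035156, 159.3000030517578], [382.8999938964844, 155.89999389648438], [394.0, 164.8000030517578], [391.20001220703125, 168.1999969482422]]
G [ 0.49902273 -0.22387262  0.32133344]
top pred end/blade/tip [[385.5, 249.6], [386.2, 182.0], [386.3, 169.5]]
scene pred end/blade/tip [[392.1, 166.5], [351.2, 137.0], [344.1, 131.8]]
```

Blade projects within 2 px of the level prediction in both views. Lower 12 cm to hover.

Emit:
send_rows --rows '[{"x": -0.055, "y": 0, "z": 0.15, "wx": 0, "wy": 0, "wz": 0, "hand": -1}, {"x": -0.055, "y": 0, "z": 0.15, "wx": 0, "wy": 0, "wz": 0, "hand": -1}, {"x": -0.055, "y": 0, "z": 0.15, "wx": 0, "wy": 0, "wz": 0, "hand": -1}, {"x": -0.055, "y": 0, "z": 0.15, "wx": 0, "wy": 0, "wz": 0, "hand": -1}, {"x": -0.055, "y": 0, "z": 0.15, "wx": 0, "wy": 0, "wz": 0, "hand": -1}, {"x": 0, "y": 0, "z": 0, "wx": 0, "wy": 0, "wz": 0, "hand": -1}, {"x": 0, "y": 0, "z": 0, "wx": 0, "wy": 0, "wz": 0, "hand": -1}, {"x": 0, "y": 0, "z": 0, "wx": 0, "wy": 0, "wz": 0, "hand": -1}, {"x": 0, "y": 0, "z": 0, "wx": 0, "wy": 0, "wz": 0, "hand": -1}, {"x": 0, "y": 0, "z": 0, "wx": 0, "wy": 0, "wz": 0, "hand": -1}]'

```text
time: 25.27
tool_pos: [0.5061, -0.2249, 0.1864]
tool_rot: [0.001, 0.985, 0.0, 0.175]
contact_force: [0.1, -0.2, -0.1]
gripper_width: 0.077
grasp_force: 58.7
```

Emit:
send_rows --rows '[{"x": 0, "y": 0, "z": 0, "wx": 0, "wy": 0, "wz": 0, "hand": -1}, {"x": 0, "y": 0, "z": 0, "wx": 0, "wy": 0, "wz": 0, "hand": -1}, {"x": 0, "y": 0, "z": 0, "wx": 0, "wy": 0, "wz": 0, "hand": -1}, {"x": 0, "y": 0, "z": 0, "wx": 0, "wy": 0, "wz": 0, "hand": -1}, {"x": 0, "y": 0, "z": 0, "wx": 0, "wy": 0, "wz": 0, "hand": -1}, {"x": 0, "y": 0, "z": 0, "wx": 0, "wy": 0, "wz": 0, "hand": -1}, {"x": 0, "y": 0, "z": 0, "wx": 0, "wy": 0, "wz": 0, "hand": -1}, {"x": 0, "y": 0, "z": 0, "wx": 0, "wy": 0, "wz": 0, "hand": -1}, {"x": 0, "y": 0, "z": 0, "wx": 0, "wy": 0, "wz": 0, "hand": -1}, {"x": 0, "y": 0, "z": 0, "wx": 0, "wy": 0, "wz": 0, "hand": -1}]'

```text
time: 26.1
tool_pos: [0.505, -0.2241, 0.1839]
tool_rot: [0.0, 0.985, -0.0, 0.173]
contact_force: [0.3, -0.3, -0.0]
gripper_width: 0.076
grasp_force: 58.7
```

```bash
python3 sp.py; python3 - <<'E'
from h import *
st=manip.state(); t=Rn.from_quat(np.r_[st["tool_rot"][1:],st["tool_rot"][0]]).as_matrix()[:,2]
G=st["tool_pos"]-.0187*t; print("G",G,"jv",abs(st["joint_vel"]).max())
for n in("top","scene"):
    c=calibration(n); print(n,"pred end/blade/tip",proj([G+[-.046,0,0],G+[.102,0,0],G+[.13,0,0]],c).round(1).tolist(),"panel",proj([.602,-.224,.121],c))
E
```

```text
t 26.1 tcp [ 0.505  -0.2241  0.1839] tx [ 0.94  -0.     0.342] tz [ 0.342 -0.    -0.94 ] w 0.076 gf 58.7 F [ 0.3 -0.3 -0. ] j [-0.66 -0.29  2.04  0.23  1.13  0.84]
wrist (266, 0, 107, 423) blade tip row 0
top tcp px [379.  234.7] (373, 184, 17, 49) [[373.0, 184.0], [389.0, 184.0], [389.0, 232.0], [373.0, 232.0]]
scene tcp px [372.6 204.3] (341, 173, 19, 8) [[340.70001220703125, 178.89999389648438], [341.20001220703125, 172.3000030517578], [359.5, 173.8000030517578], [359.0, 180.39999389648438]]
G [ 0.49865686 -0.22414298  0.20147372] jv 0.001263287077468769
top pred end/blade/tip [[379.6, 255.7], [380.3, 193.9], [380.4, 182.4]] panel [[376.76131335 200.13478813]]
scene pred end/blade/tip [[387.3, 209.8], [349.0, 179.1], [342.3, 173.7]] panel [[347.24057863 204.50604031]]
```

```bash
python3 -c "
from plant import job_done
print(job_done())"
```

```text
the job is handed in; nothing more can be done
None
```

I handed the job in at 26 s without getting a verdict back: by my measurements the riser and panel are stacked at the turntable's centre to within about 2 mm, and the spatula is held level and still about 8 cm above the panel's middle.

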